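Make up two fixture kits at the welding table

ROBOT

A 6-joint arm with a two-finger parallel gripper is mounted at the origin on the work surface. World frame = base frame: x ahead of the robot, y to its left, z up, the work surface at z = 0. Lengths are in m, angles in rad, forces in N, time in s.
With the tool pointing down it reaches from about 0.4 to 0.825 m from the base axis. Payload 7 kg.
Tool frame: the origin (TCP) lies between the finger pads; the fingertips stand 22 mm ahead of it and the grasp point (between the pads) lies 3 mm ahead of it; z points along the fingers, y is the direction in which the jaws open and shut (so a half turn about z gives the same grasp; the last joint's range is limited). The gripper opens to 88 mm and grips with 3 to 60 N. Pads are 19 mm wide; open, the fingers measure 130 mm over their backs; the gripper's body (78 mm by 193 mm) begins 47 mm behind the grasp point.
Start: joints at [-0.876, 0.359, 0.012, 0, -1.224, -0.288], TCP at [0.267, -0.62, 0.249] pointing down, gripper open.
Joint ranges: [-3.07, 3.07], [-1.43, 2.12], [-1.02, 1.25], [-3.03, 1.67], [-3.05, -0], [-3.03, 3.03]. Speed limits (rad/s): [2.39, 2.39, 3.01, 3.14, 3.14, 3.14].

INTERFACE

Orientations are given as [roll, pitch, yaw] about the fixed x, y, z axes, in that order (R = Rz(yaw) Ry(pitch) Rx(roll)).
In Python, from station import arm, optics gives the robot as it stands. The module is installed in compiled form; this text tells all that it offers.
- The arm moves only by the tool jog_arm, never from a script. Its argument "motion" is a list that holds one entry, the list of rows, each a list of 7 numbers: the shift along the tool's x, y, z in m, then the turn, a rotation vector about the tool's x, y, z in degrees, then the finger opening in m, from 0 to 0.0876. In form: [[[x, y, z, rx, ry, rz, grip], ...]]. A call has 1 to 8 rows; each row is the pose to reach, as a shift and turn from the pose measured when the call began, along the tool's axes at that moment; what a row does not reach only later rows make up. A row lasts 1/10 s, in which the tool goes at most 50 mm and 8.59 degrees, less where a joint would pass 70% of its speed; a pose out of reach is approached as far as the arm can. A call with a gripper value outside its range is refused whole. The fingers move at their own pace and stop on an object; "newtons" is the grip in N (left out, the last holds). Time passes only in rows, so rows that repeat a pose let the fingers close. It gives the time, the measured TCP pose, the force and the opening at its end, in the units of the state.
- arm.get_state(): the state, without advancing time (a new reading comes with each control period).
- optics.grab_frame(name): name is "scene" or "top" or "wrist"; returns the picture (400x640x3 uint8, red, green, blue); there is no depth.
- optics.camera_model(name): a dict with "mtx" (3x3 intrinsics, pixels), "D" ([k1, k2, p1, p2, k3] as OpenCV has them; the pictures are not rectified), "R" (3x3) and "t" (3): a world point X has camera coordinates R X + t; the wrist camera has in their place "mount" (4x4, takes a point from camera to tool coordinates, whose origin is the TCP and whose axes are the flange's). Camera axes: x right, y down, z forward; pixel columns grow to the right and rows downward; lengths in m; the calibration is good to about 2 mm. A picture is of the moment at which its call begins: read the wrist's pose just before it. camera_model takes no time and is no camera call.
- arm.job_done(): hands the job in, once; it reports no verdict.
The state is a dict: "t": time; "q": joint angles; "qd": joint speeds; "joint_efforts": joint torques, N m; "eef_pos": TCP position; "ee_rot": TCP orientation; "force": force on the tool from outside, world axes, zero at the start; "moment": the same for the moment, N m; "width": finger opening in m.
Only numpy, scipy, OpenCV 4.12 (cv2) and the standard library are available. Lean on these libraries where they do the work, as an engineer would, in place of code of your own. Each camera call takes 0.05 s, during which the arm holds its last target.

TASK

Make up the two fixture kits from the stock on the welding table: the V-block and the jack with the orange knob go into the green tray; the yellow angle stop, the brass spacer tube and the jack with the white knob go into the blue tray. In each tray stand the jack in the middle compartment and every other part in an outer compartment of its own, all upright as they stand now and flat on the tray floor. Leave the spare jack with the black knob, the angle grinder and the locking clamp where they are.

Things in the scene. Friction and masses are not known exactly. Their poses are not given: they have to be found in the camera images.
- green_tray: Green-painted open sheet-metal kit tray, fixed to the table, 92 mm (its x) by 238 mm (its y) outside, walls 4 mm thick and 18 mm high above the table, floor 4 mm thick (floor top 4 mm above the table). Two cross walls divide it along its y into three equal compartments, each 84 mm (x) by 74 mm (y) inside, with centres at y = -78, 0 and +78 mm, x = 0. Origin: centre of its underside; x and y in the plane of the floor, z up. Turned at most 0.2 rad from the table's axes.
- blue_tray: Blue-painted open sheet-metal kit tray, fixed to the table, 92 mm (its x) by 238 mm (its y) outside, walls 4 mm thick and 18 mm high above the table, floor 4 mm thick (floor top 4 mm above the table). Two cross walls divide it along its y into three equal compartments, each 84 mm (x) by 74 mm (y) inside, with centres at y = -78, 0 and +78 mm, x = 0. Origin: centre of its underside; x and y in the plane of the floor, z up. Turned at most 0.2 rad from the table's axes.
- v_block: silver V-block: rectangular metal block 50 mm long (x), 40 mm wide (y), 45 mm high, with a 90-degree V-groove, 28 mm wide and about 15 mm deep, running along x in its top; about 0.45 kg. Grip across its 40 mm width (y) on the flat long sides. Origin: centre of its underside; z up, groove on top.
- orange_jack: screw levelling jack, standing upright: flat round steel foot 46 mm in diameter (8 mm thick, coned to 14 mm), thin steel stud 14 mm in diameter with a 24 mm collar at 22 to 28 mm height, and a round orange plastic knob on top, 36 mm in diameter, from 50 to 72 mm above the table (37 mm over its fluting). Total height 72 mm, about 0.22 kg. Best gripped by the knob. Origin: centre of the foot's underside; z up the stud.
- white_jack: screw levelling jack, standing upright: flat round steel foot 46 mm in diameter (8 mm thick, coned to 14 mm), thin steel stud 14 mm in diameter with a 24 mm collar at 22 to 28 mm height, and a round white plastic knob on top, 36 mm in diameter, from 50 to 72 mm above the table (37 mm over its fluting). Total height 72 mm, about 0.22 kg. Best gripped by the knob. Origin: centre of the foot's underside; z up the stud.
- black_jack: the spare, not needed: same screw levelling jack, standing upright: flat round steel foot 46 mm in diameter (8 mm thick, coned to 14 mm), thin steel stud 14 mm in diameter with a 24 mm collar at 22 to 28 mm height, and a round black plastic knob on top, 36 mm in diameter, from 50 to 72 mm above the table (37 mm over its fluting). Total height 72 mm, about 0.22 kg. Best gripped by the knob. Origin: centre of the foot's underside; z up the stud.
- angle_stop: yellow angle stop (L-shaped metal bracket with a thin diagonal rib): base 50 mm (x) by 45 mm (y) by 12 mm thick, with an upright 16 mm thick (from x = +9 to +25 mm), 45 mm wide (y), up to 60 mm height; about 0.4 kg. Grip across the 45 mm width (y) of the upright, about 14 mm on the +x side of the origin. Origin: centre of the base's underside; z up.
- brass_spacer: plain brass spacer tube standing on end, 44 mm outer and 24 mm inner diameter, 45 mm high; about 0.3 kg. Grip across the outside. Origin: centre of its lower end; z along its axis, up.
- grinder: bystander: grey and black cordless angle grinder lying on the table, about 330 mm long (x, disc at +x), 126 mm wide, 75 mm high, 1.6 kg. Origin: at table level under the middle of its body.
- locking_clamp: bystander: locking C-clamp with two orange handles and steel jaws lying flat, about 280 mm long (x, jaws at +x), 115 mm wide, 25 mm high, 0.7 kg. Origin: at table level near its middle.
Things that resemble listed ones, but are neither listed nor needed, are in the scene too. What is shaped like the orange_jack but red or turquoise is not meant.

How it is judged:
At the end, for the whole second after the job is handed in: Each part in its goal compartment of the right tray (stop and spacer in opposite outer ones; x within 35 mm; y within 30 mm for jacks, 46-110 mm out for others), origin under 8 mm high, upright within 0.1 rad, at rest, released; spare jack moved under 20 mm, grinder and clamp under 30 mm (x of v_block in the frame of green_tray between -0.035 and 0.035 m and z of v_block in the frame of green_tray between 0 and 0.008 m and angle between each of v_block, orange_jack, angle_stop, brass_spacer, white_jack's own z axis and vertical below 0.1 rad and linear speed of each of v_block, orange_jack, angle_stop, brass_spacer, white_jack below 0.02 m/s and angular speed of each of v_block, orange_jack, angle_stop, brass_spacer, white_jack below 0.2 rad/s and (y of v_block in the frame of green_tray between -0.11 and -0.046 m or y of v_block in the frame of green_tray between 0.046 and 0.11 m) and x of orange_jack in the frame of green_tray between -0.035 and 0.035 m and z of orange_jack in the frame of green_tray between 0 and 0.008 m and y of orange_jack in the frame of green_tray between -0.03 and 0.03 m and x of angle_stop in the frame of blue_tray between -0.035 and 0.035 m and z of angle_stop in the frame of blue_tray between 0 and 0.008 m and (y of angle_stop in the frame of blue_tray between -0.11 and -0.046 m or y of angle_stop in the frame of blue_tray between 0.046 and 0.11 m) and x of brass_spacer in the frame of blue_tray between -0.035 and 0.035 m and z of brass_spacer in the frame of blue_tray between 0 and 0.008 m and (y of brass_spacer in the frame of blue_tray between -0.11 and -0.046 m or y of brass_spacer in the frame of blue_tray between 0.046 and 0.11 m) and x of white_jack in the frame of blue_tray between -0.035 and 0.035 m and z of white_jack in the frame of blue_tray between 0 and 0.008 m and y of white_jack in the frame of blue_tray between -0.03 and 0.03 m and ((y of angle_stop in the frame of blue_tray above 0 m and y of brass_spacer in the frame of blue_tray below 0 m) or (y of angle_stop in the frame of blue_tray below 0 m and y of brass_spacer in the frame of blue_tray above 0 m)) and distance of black_jack from where it was at the start of the episode below 0.02 m and distance of each of grinder, locking_clamp from where it was at the start of the episode below 0.03 m and angle between black_jack's own z axis and vertical below 0.2 rad); the robot touches nothing.
It fails at once if the spare jack is shifted by more than 20 mm (distance of black_jack from where it was at the start of the episode above 0.02 m).
It fails at once if the angle grinder is shifted by more than 30 mm (distance of grinder from where it was at the start of the episode above 0.03 m).
It fails at once if the locking clamp is shifted by more than 30 mm (distance of locking_clamp from where it was at the start of the episode above 0.03 m).
It fails at once if the spare jack is tipped over (angle between black_jack's own z axis and vertical above 0.5 rad).
It also fails if it takes over 120 s, if anything falls off the work surface, if the arm or the gripper's body presses on something with over 40 N, if the wrist force passes 120 N, or if a joint passes its speed limit or range.

## Working session

There is one attempt and no reset: what is moved stays moved. The work goes in short steps, Python scripts to look and compute and a tool call to move; the robot and the scene stay as the last step left them, time stands still between calls to the robot, and variables do not carry over. Pictures are saved under pics/ and viewed, and the job is handed in when it is done.

Besides the shell and the picture viewer there is one more tool, called after "Call:" as name([rows], argument=value, ...), one row to a line, values as JSON. jog_arm: Moves the arm, as the interface text tells. Its arguments: {"type":"object","properties":{"motion":{"type":"array","items":{"type":"array","items":{"type":"array","items":{"type":"number"}}}},"newtons":{"type":"number"}},"required":["motion"]}

```bash
mkdir -p pics; python3 - <<'E'
from station import arm, optics
import cv2, numpy as np
for n in ("scene","top","wrist"):
    im=optics.grab_frame(n); cv2.imwrite(f"pics/{n}0.png",cv2.cvtColor(im,cv2.COLOR_RGB2BGR))
    c=optics.camera_model(n); print(n,{k:np.round(v,4).tolist() for k,v in c.items()})
print(arm.get_state())
E
```

```text
scene {'mtx': [[364.8873, 0.0, 321.7979], [0.0, 364.8873, 209.7397], [0.0, 0.0, 1.0]], 'D': [-0.0095, 0.0, 0.0, 0.0, 0.0], 'R': [[-0.428, 0.9038, -0.0027], [0.6059, 0.2847, -0.7429], [-0.6706, -0.3196, -0.6694]], 't': [0.2115, -0.2478, 1.3225]}
top {'mtx': [[413.7533, 0.0, 318.0674], [0.0, 413.7533, 192.4016], [0.0, 0.0, 1.0]], 'D': [-0.0053, 0.0, 0.0, 0.0, 0.0], 'R': [[-0.0268, -0.9996, -0.0119], [-0.9979, 0.0275, -0.0593], [0.0596, 0.0103, -0.9982]], 't': [0.0261, 0.4658, 1.3155]}
wrist {'mtx': [[318.0875, 0.0, 321.0601], [0.0, 318.0875, 199.3014], [0.0, 0.0, 1.0]], 'D': [-0.0245, 0.0, 0.0, 0.0, 0.0], 'mount': [[-0.0, -0.9532, -0.3023, 0.0822], [1.0, 0.0002, -0.0006, 0.0006], [0.0006, -0.3023, 0.9532, -0.1354], [0.0, 0.0, 0.0, 1.0]]}
{'t': 0.15, 'q': array([-8.75896145e-01,  3.59229994e-01,  1.13118476e-02, -2.43066164e-04,
       -1.22408166e+00, -2.88098356e-01]), 'qd': array([ 0.0002151 , -0.00108807,  0.00169753,  0.00217699,  0.0011726 ,
       -0.00081127]), 'joint_efforts': array([-2.33925122e-03, -5.83276320e+01,  2.93288451e+01,  7.00140819e+00,
        8.66652292e-03, -1.13295098e-04]), 'eef_pos': array([ 0.26693627, -0.61963395,  0.24785354]), 'ee_rot': array([ 3.14037384e+00, -1.22862534e-04, -2.73487349e+00]), 'force': array([-0.24136994,  0.004569  ,  0.47853384]), 'moment': array([ 0.03842191,  0.07580522, -0.0280814 ]), 'width': 0.08741417028156946}
```

View pics/scene0.png

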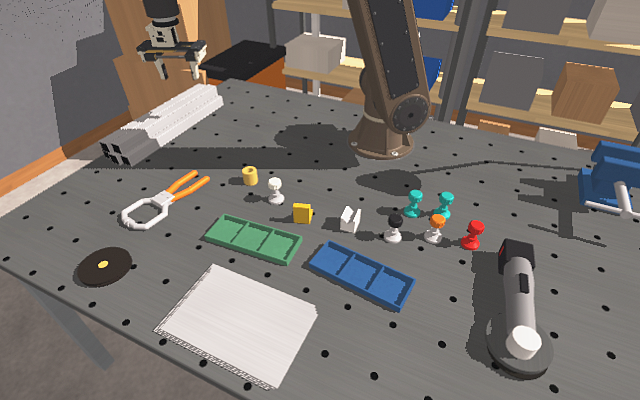

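View pics/top0.png

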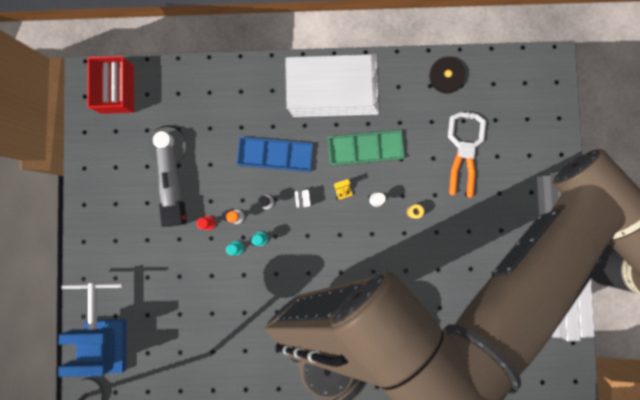

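View pics/wrist0.png

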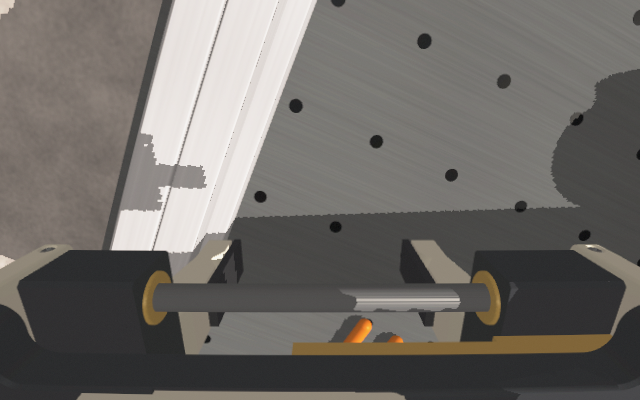

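The scene view shows green tray (252,238), blue tray (360,274), white jack (275,190), brass tube (250,176), yellow stop (302,213), V-block (350,219), black jack (394,228), orange jack (435,228), and red and turquoise decoys. In the top view the same things lie at green (366,147), blue (276,153), white knob (377,199), and orange (234,216). I'll enlarge both to measure.

```bash
cat > h.py <<'E'
from station import arm, optics
import cv2, numpy as np
from scipy.spatial.transform import Rotation as Ro
np.set_printoptions(precision=4,suppress=True)
def cam(n,st=None):
    c=optics.camera_model(n)
    K=np.array(c["mtx"]);D=np.array(c["D"])
    if n=="wrist":
        T=np.eye(4);T[:3,:3]=Ro.from_euler('xyz',st["ee_rot"]).as_matrix();T[:3,3]=st["eef_pos"]
        C=T@np.array(c["mount"]);W=np.linalg.inv(C);return K,D,W[:3,:3],W[:3,3]
    return K,D,np.array(c["R"]),np.array(c["t"])
def ray(c,uv):
    K,D,R,t=c
    p=cv2.undistortPoints(np.array(uv,float).reshape(-1,1,2),K,D).reshape(-1,2)
    d=np.c_[p,np.ones(len(p))]@R; o=-R.T@t
    return o,d
def onz(c,uv,z):
    o,d=ray(c,uv); s=(z-o[2])/d[:,2]; return o+s[:,None]*d
def proj(c,X):
    K,D,R,t=c
    return cv2.projectPoints(np.array(X,float).reshape(-1,1,3),cv2.Rodrigues(R)[0],t,K,D)[0].reshape(-1,2)
def tri(c1,u1,c2,u2):
    o1,d1=ray(c1,[u1]);o2,d2=ray(c2,[u2]);d1=d1[0];d2=d2[0]
    s=np.linalg.lstsq(np.c_[d1,-d2],o2-o1,rcond=None)[0]
    a=o1+s[0]*d1;b=o2+s[1]*d2
    return (a+b)/2,np.linalg.norm(a-b)
def save(im,n): cv2.imwrite(f"pics/{n}.png",cv2.cvtColor(im,cv2.COLOR_RGB2BGR))
def crop(im,x0,y0,x1,y1,f,n): save(cv2.resize(im[y0:y1,x0:x1],None,fx=f,fy=f,interpolation=cv2.INTER_NEAREST),n)
E
python3 - <<'E'
from h import *
s=cv2.cvtColor(cv2.imread("pics/scene0.png"),cv2.COLOR_BGR2RGB);t=cv2.cvtColor(cv2.imread("pics/top0.png"),cv2.COLOR_BGR2RGB)
crop(s,195,155,495,315,2.66,"s1");crop(t,190,120,450,270,3,"t1")
E
```

```text
(no output)
```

View pics/s1.png

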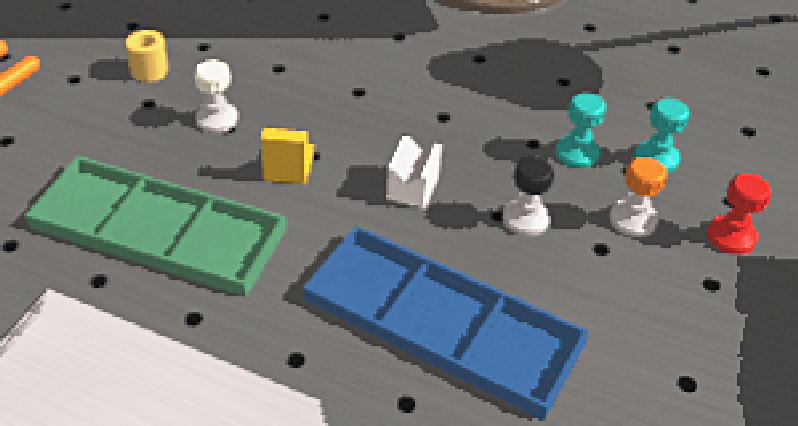

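View pics/t1.png

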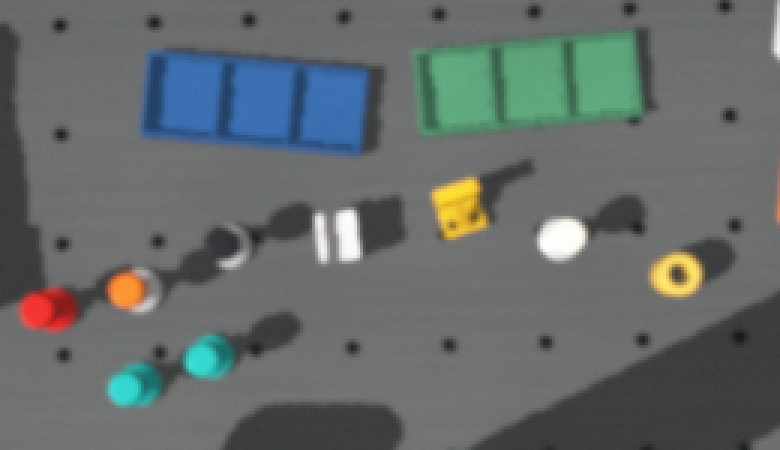

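```bash
cat > fit.py <<'E'
from h import *
from scipy.optimize import minimize
ims={n:cv2.cvtColor(cv2.imread(f"pics/{n}0.png"),cv2.COLOR_BGR2RGB) for n in("scene","top")}
cs={n:cam(n) for n in ims}
def mask(n,lo,hi,box):
    m=cv2.inRange(cv2.cvtColor(ims[n],cv2.COLOR_RGB2HSV),np.array(lo),np.array(hi)); z=np.zeros_like(m);x0,y0,x1,y1=box;z[y0:y1,x0:x1]=m[y0:y1,x0:x1];return z
def hullmask(c,X,S=4):
    p=proj(c,X);h=cv2.convexHull(p.astype(np.float32)).reshape(-1,2)
    m=np.zeros((400*S,640*S),np.uint8);cv2.fillPoly(m,[np.round((h+.5)*S-.5).astype(np.int32)],255)
    return cv2.resize(m,(640,400),interpolation=cv2.INTER_AREA).astype(float)/255
def boxpts(lx,ly,z0,z1,p):
    c,s=np.cos(p[2]),np.sin(p[2]);o=[]
    for z in(z0,z1):
        for a,b in((1,1),(1,-1),(-1,-1),(-1,1)):
            x,y=a*lx/2,b*ly/2;o.append([p[0]+c*x-s*y,p[1]+s*x+c*y,z])
    return o
def fit(masks,gen,p0,step):
    def cost(p):
        e=0
        for n,m in masks.items():
            h=hullmask(cs[n],gen(p));e+=np.abs(h-m/255.).sum()/(m>0).sum()
        return e
    sim=np.array([p0]+[np.array(p0)+np.eye(len(p0))[i]*step[i] for i in range(len(p0))])
    r=minimize(cost,p0,method='Nelder-Mead',options=dict(initial_simplex=sim,xatol=1e-5,fatol=1e-4,maxiter=300))
    return r.x,r.fun
E
python3 - <<'E'
from fit import *
def cen(m):
    M=cv2.moments(m,True);return np.array([M['m10']/M['m00'],M['m01']/M['m00']])
tb={"green":([40,60,30],[85,255,255],(200,205,305,270),(322,122,410,172)),"blue":([100,120,30],[125,255,255],(300,235,420,315),(232,132,322,178))}
for k,(lo,hi,bs,bt) in tb.items():
    ms={"scene":mask("scene",lo,hi,bs),"top":mask("top",lo,hi,bt)}
    x0=onz(cs["top"],[cen(ms["top"])],.01)[0]
    for sub in (ms,{"top":ms["top"]},{"scene":ms["scene"]}):
        r,f=fit(sub,lambda p:boxpts(.092,.238,0,.018,p),[x0[0],x0[1],0.0],[.01,.01,.1]);print(k,list(sub),r,f)
    print({n:int((m>0).sum()) for n,m in ms.items()})
P={"orange":((437.6,222),(232.3,216.5)),"white":((275.1,184),(377,199)),"black":((396,220.5),(265.8,201.5)),"brass top rim":((250.2,169),(415.6,210.8)),"red":((477,227),(203,222.5)),"Vblock top centre":((351.3,212.5),(302.7,198.3)),"stop top of upright":((302.5,205),(341.5,186))}
for k,(a,b) in P.items(): print(k,*tri(cs["scene"],a,cs["top"],b))
E
```

```text
green ['scene', 'top'] [ 0.6087 -0.1444  0.0615] 0.04940734301755481
green ['top'] [ 0.6091 -0.1445  0.0604] 0.029597579103843707
green ['scene'] [ 0.6088 -0.1444  0.0593] 0.02116471008253355
{'scene': 2801, 'top': 2216}
blue ['scene', 'top'] [ 0.5964  0.1509 -0.1218] 0.06071552055700037
blue ['top'] [ 0.5961  0.1508 -0.1194] 0.029863395595204904
blue ['scene'] [ 0.5964  0.1507 -0.1198] 0.031488085319113485
{'scene': 3530, 'top': 2110}
orange [0.3962 0.2813 0.0552] 0.0010405460743117083
white [ 0.4393 -0.171   0.058 ] 0.0046302915980220745
black [0.4389 0.1799 0.0563] 0.007294990853446986
brass top rim [ 0.3982 -0.2883  0.0484] 0.0014013218487569006
red [0.3798 0.3728 0.0611] 0.0020038283456035697
Vblock top centre [0.4468 0.0632 0.0451] 0.0028137016193972974
stop top of upright [ 0.4825 -0.0616  0.0534] 0.002353694461423004
```

```bash
cat >> h.py <<'E'
def go(x,y,z,yawdeg):
    """tool-frame shift/turn to TCP target, tool down"""
    s=arm.get_state();R=Ro.from_euler('xyz',s["ee_rot"]);T=Ro.from_euler('xyz',[np.pi,0,np.radians(yawdeg)])
    sh=R.inv().apply(np.array([x,y,z])-s["eef_pos"]);rv=np.degrees((R.inv()*T).as_rotvec())
    print("t",round(s["t"],2),"tcp",s["eef_pos"],"yaw",np.degrees(s["ee_rot"][2]).round(2),"w",round(s["width"],4),"F",s["force"]);print("shift",sh.round(4),"turn",rv.round(2),"rows",max(np.linalg.norm(sh)/.05,np.linalg.norm(rv)/8.59).round(1))
E
python3 -c "
from h import *
go(.5,-.03,.25,180)"
```

```text
t 0.15 tcp [ 0.2669 -0.6196  0.2479] yaw -156.7 w 0.0874 F [-0.2414  0.0046  0.4785]
shift [-0.4473  0.4493 -0.0017] turn [ 0.07 -0.02 23.3 ] rows 12.7
```

Call:
jog_arm([
  [[-0.224,0.225,-0.001,0,0,12,0.0876],[-0.224,0.225,-0.001,0,0,12,0.0876],[-0.447,0.449,-0.002,0,0,23.3,0.0876],[-0.447,0.449,-0.002,0,0,23.3,0.0876],[-0.447,0.449,-0.002,0,0,23.3,0.0876],[-0.447,0.449,-0.002,0,0,23.3,0.0876],[-0.447,0.449,-0.002,0,0,23.3,0.0876],[-0.447,0.449,-0.002,0,0,23.3,0.0876]],
])

```text
t: 0.95
eef_pos: [0.413, -0.249, 0.2497]
ee_rot: [3.14, -0.0, 3.141]
force: [2.4, -0.0, 0.7]
width: 0.0876
```

```bash
python3 -c "
from h import *
go(.5,-.03,.25,180)"
```

```text
t 0.95 tcp [ 0.413  -0.249   0.2497] yaw 179.99 w 0.0876 F [ 2.4176 -0.0403  0.6513]
shift [-0.087  0.219 -0.   ] turn [ 0.06 -0.01 -0.01] rows 4.7
```

Call:
jog_arm([
  [[-0.087,0.159,0,0,0,0,0.0876],[-0.087,0.159,0,0,0,0,0.0876],[-0.087,0.159,0,0,0,0,0.0876],[-0.087,0.159,0,0,0,0,0.0876],[-0.087,0.159,0,0,0,0,0.0876],[-0.087,0.159,0,0,0,0,0.0876]],
])

```text
t: 1.55
eef_pos: [0.5, -0.0893, 0.2495]
ee_rot: [3.141, -0.001, -3.14]
force: [0.8, 0.1, 0.4]
width: 0.0876
```

```bash
python3 -c "
from h import *
import pickle
s=arm.get_state();im=optics.grab_frame('wrist');save(im,'w1');pickle.dump(s,open('w1.pkl','wb'))
go(.5,.16,.25,180)"
```

```text
t 1.6 tcp [ 0.4997 -0.09    0.2496] yaw -179.97 w 0.0874 F [-0.169 -0.086 -1.002]
shift [-0.0005  0.25   -0.0001] turn [ 0.06 -0.06  0.03] rows 5.0
```

View pics/w1.png

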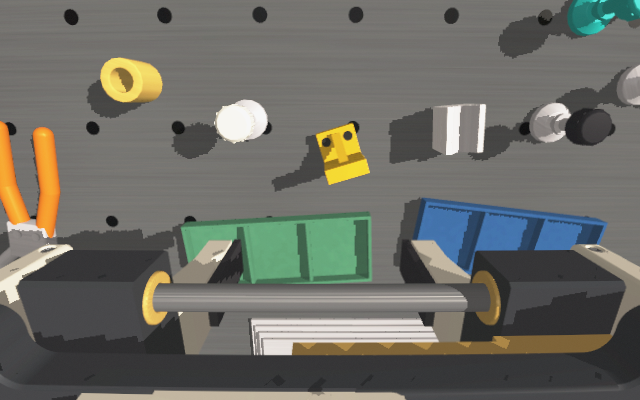

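The first wrist view shows brass tube (130,80), white jack (240,120), yellow stop (343,153), V-block (459,128) and black jack (570,125). I'll take a second view further along y.

Call:
jog_arm([
  [[0,0.25,0,0,0,0,0.0876],[0,0.25,0,0,0,0,0.0876],[0,0.25,0,0,0,0,0.0876],[0,0.25,0,0,0,0,0.0876],[0,0.25,0,0,0,0,0.0876],[0,0.25,0,0,0,0,0.0876],[0,0.25,0,0,0,0,0.0876]],
])

```text
t: 2.3
eef_pos: [0.4992, 0.1599, 0.2496]
ee_rot: [3.141, -0.002, -3.14]
force: [-1.0, -0.5, 0.0]
width: 0.0878
```

```bash
python3 -c "
from h import *
import pickle
s=arm.get_state();im=optics.grab_frame('wrist');save(im,'w2');pickle.dump(s,open('w2.pkl','wb'))
print(s['eef_pos'],s['ee_rot'],s['t'])
a=cv2.cvtColor(cv2.imread('pics/w1.png'),cv2.COLOR_BGR2RGB)
crop(a,80,40,280,160,4,'w1a');crop(a,300,80,500,200,4,'w1b')
crop(im,20,80,220,200,4,'w2b')
"
```

```text
[0.4992 0.1599 0.2496] [ 3.141  -0.0016 -3.1401] 2.3
```

View pics/w2.png

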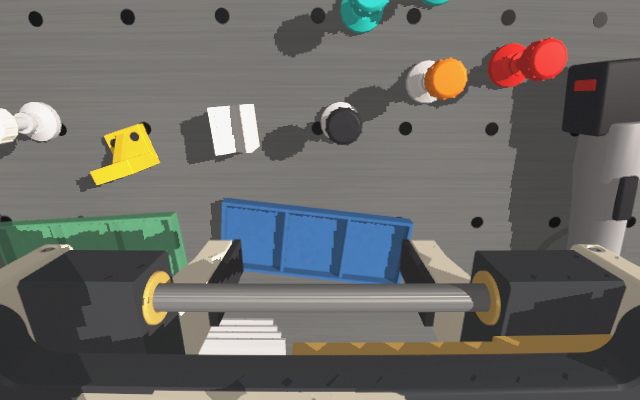

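View pics/w1a.png

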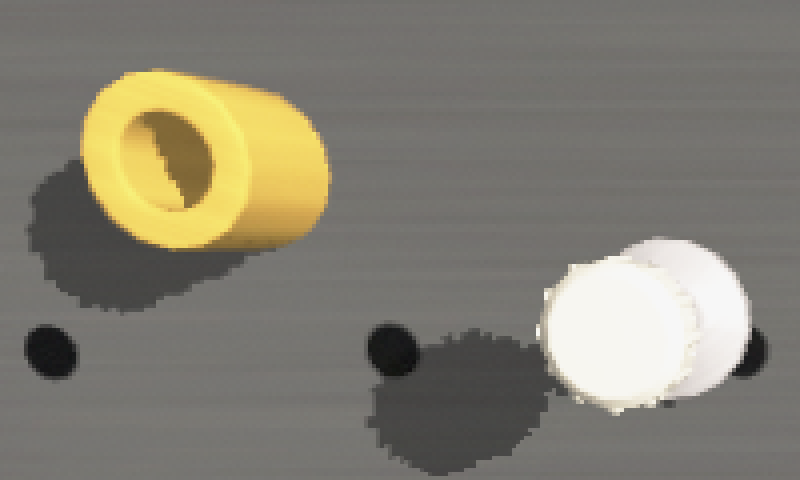

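View pics/w1b.png

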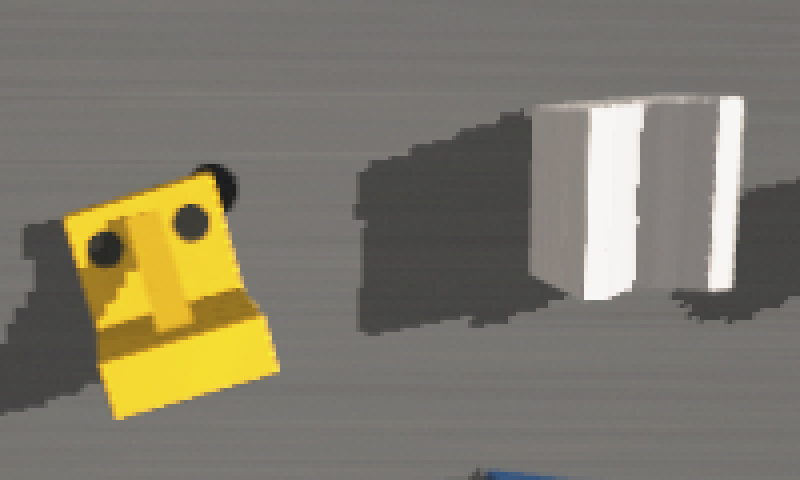

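View pics/w2b.png

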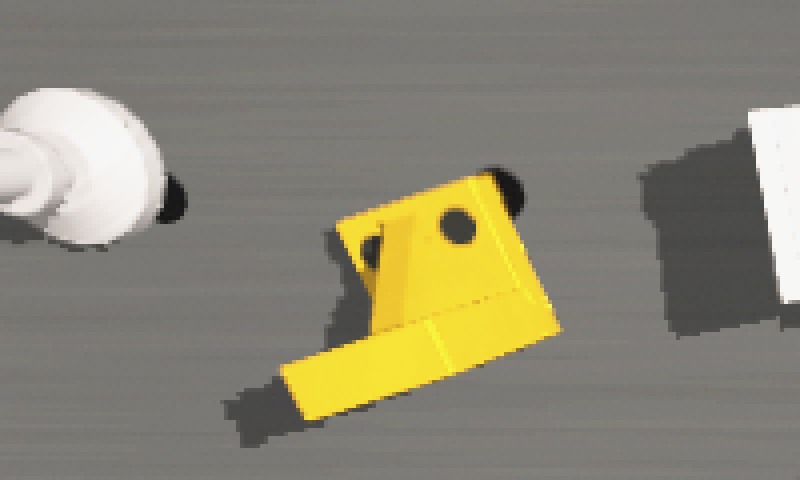

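```bash
python3 -c "
from h import *
a=cv2.cvtColor(cv2.imread('pics/w2.png'),cv2.COLOR_BGR2RGB)
crop(a,195,90,275,170,6,'w2v');crop(a,395,30,575,130,4,'w2o')
"
```

```text
(no output)
```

View pics/w2v.png

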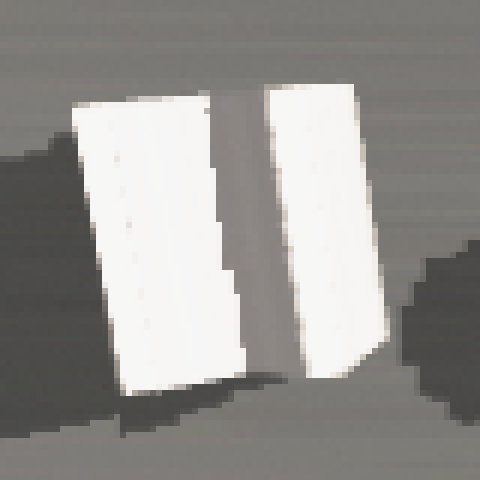

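View pics/w2o.png

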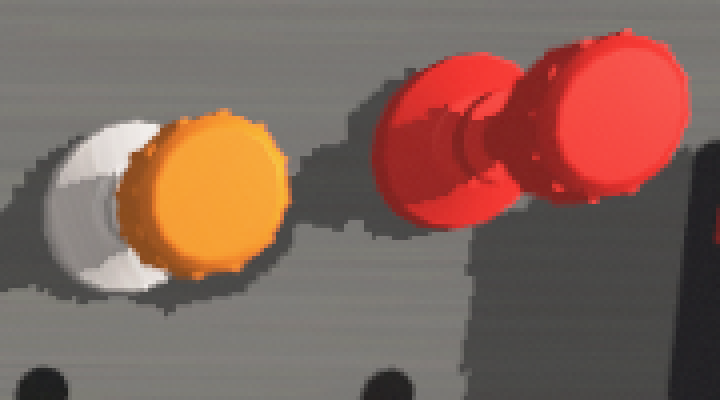

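```bash
cat > m.py <<'E'
from h import *
import pickle
c1=cam("wrist",pickle.load(open('w1.pkl','rb')));c2=cam("wrist",pickle.load(open('w2.pkl','rb')))
def px(l,f,x0,y0): return (np.array(l,float)+.5)/f-.5+[x0,y0]
S1=px([(100,367),(264,313),(279,373),(116,420)],4,300,80)
S2=px([(281,367),(425,320),(452,372),(305,420)],4,20,80)
for i in range(4): print("stop",*tri(c1,S1[i],c2,S2[i]))
for c,s in((c1,S1),(c2,S2)):
    P=onz(c,s,.06);d=(P[1]-P[0]+P[2]-P[3]);print("stop z60 centre",P.mean(0),"ydir deg",np.degrees(np.arctan2(d[1],d[0])),"len",np.linalg.norm(d)/2,"thk",np.linalg.norm(P[3]-P[0]))
V1=px([(586,106),(744,97),(735,290),(583,298)],4,300,80)
V2=px([(73,105),(305,87),(345,377),(120,392)],6,195,90)
for i in range(4): print("V",*tri(c1,V1[i],c2,V2[i]))
for c,s in((c1,V1),(c2,V2)):
    P=onz(c,s,.045);d=P[3]-P[0]+P[2]-P[1];e=P[1]-P[0]+P[2]-P[3];print("V z45",P.mean(0),"xdir",np.degrees(np.arctan2(d[1],d[0])),"L,W",np.linalg.norm(d)/2,np.linalg.norm(e)/2)
print("orange",onz(c2,px([(221,195)],4,395,30),.072))
print("white",onz(c1,px([(616,333)],4,80,40),.072))
print("brass",onz(c1,px([(166,160)],4,80,40),.045))
print("black",onz(c2,[(343.5,126)],.072))
ct=cam("top")
print("orange tri",tri(c2,px([(221,195)],4,395,30)[0],ct,(232.3,216.5)),"white",tri(c1,px([(616,333)],4,80,40)[0],ct,(376.8,198.5)),"brass",tri(c1,px([(166,160)],4,80,40)[0],ct,(415.4,211)))
E
python3 m.py
```

```text
stop [ 0.4898 -0.085   0.0589] 0.0008162734399728125
stop [ 0.4761 -0.0428  0.0601] 0.0009994887424027703
stop [ 0.491  -0.0382  0.06  ] 0.0009027004084861416
stop [ 0.5039 -0.0807  0.06  ] 0.000607834114644177
stop z60 centre [ 0.4903 -0.0617  0.06  ] ydir deg 107.7359046211546 len 0.04442704720373293 thk 0.014910682457329025
stop z60 centre [ 0.49   -0.0614  0.06  ] ydir deg 106.98007767414441 len 0.04368008394097521 thk 0.01488747155433821
V [0.4245 0.0413 0.0422] 0.0005680431950306814
V [0.4218 0.0821 0.043 ] 0.0002699809477045429
V [0.4717 0.0863 0.0449] 0.00016805003828057448
V [0.4743 0.0454 0.0444] 0.0004775966965382404
V z45 [0.4478 0.0632 0.045 ] xdir 5.828438057335669 L,W 0.050121805745476505 0.041027439982364015
V z45 [0.4482 0.0642 0.045 ] xdir 4.116726437649451 L,W 0.04990644952550241 0.04057028322242439
orange [[0.398  0.2798 0.072 ]]
white [[ 0.4397 -0.1729  0.072 ]]
brass [[ 0.3983 -0.2916  0.045 ]]
black [[0.4418 0.1819 0.072 ]]
orange tri (array([0.3971, 0.2778, 0.0759]), np.float64(0.0024627358542847954)) white (array([ 0.437 , -0.1608,  0.1167]), np.float64(0.0007942707485331126)) brass (array([ 0.3983, -0.2877,  0.0515]), np.float64(0.0007765195404497776))
```

```bash
python3 -c "
from h import *
go(.448,.0635,.12,185);go(.448,.0635,.039,185)"
```

```text
t 2.35 tcp [0.4993 0.1591 0.2497] yaw -179.99 w 0.0878 F [ 0.5525 -0.3202 -0.663 ]
shift [ 0.0511 -0.0956  0.1297] turn [ 0.04 -0.09 -4.99] rows 3.4
t 2.35 tcp [0.4993 0.1591 0.2497] yaw -179.99 w 0.0878 F [ 0.5525 -0.3202 -0.663 ]
shift [ 0.0509 -0.0957  0.2107] turn [ 0.04 -0.09 -4.99] rows 4.7
```

Call:
jog_arm([
  [[0.051,-0.096,0.13,0,0,-5,0.07],[0.051,-0.096,0.13,0,0,-5,0.07],[0.051,-0.096,0.13,0,0,-5,0.07],[0.051,-0.096,0.13,0,0,-5,0.07],[0.051,-0.096,0.13,0,0,-5,0.07],[0.051,-0.096,0.17,0,0,-5,0.07],[0.051,-0.096,0.21,0,0,-5,0.07],[0.051,-0.096,0.21,0,0,-5,0.07]],
])

```text
t: 3.15
eef_pos: [0.4463, 0.0613, 0.0371]
ee_rot: [-3.14, -0.007, -3.056]
force: [-0.6, -0.6, 0.7]
width: 0.0701
```

```bash
python3 -c "
from h import *
go(.448,.0635,.039,185)
save(optics.grab_frame('scene'),'s2')"
```

```text
t 3.15 tcp [0.4463 0.0613 0.0371] yaw -175.12 w 0.0701 F [-0.5644 -0.5508  0.7396]
shift [-0.0019  0.002  -0.0019] turn [-0.11 -0.42 -0.12] rows 0.1
```

View pics/s2.png

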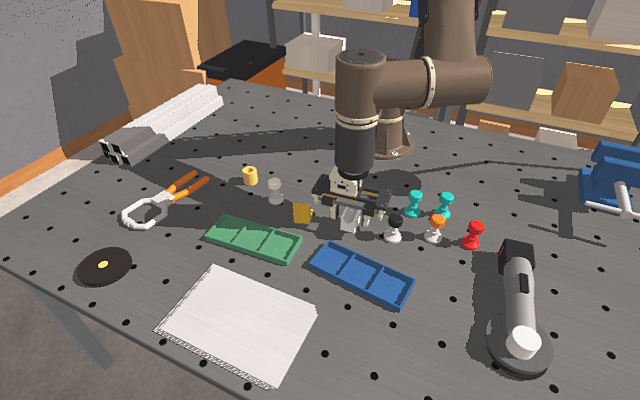

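The fingers straddle the V-block at (350,212). Next I close on it.

Call:
jog_arm([
  [[-0.002,0.002,-0.002,0,0,0,0.07],[-0.002,0.002,-0.002,0,0,0,0.03],[-0.002,0.002,-0.002,0,0,0,0.03],[-0.002,0.002,-0.002,0,0,0,0.03],[-0.002,0.002,-0.002,0,0,0,0.03],[-0.002,0.002,-0.002,0,0,0,0.03],[-0.002,0.002,-0.002,0,0,0,0.03]],
], newtons=35)

```text
t: 3.9
eef_pos: [0.4495, 0.0643, 0.0417]
ee_rot: [-3.14, -0.005, -3.055]
force: [-1.7, -1.0, 7.7]
width: 0.0403
```

```bash
python3 -c "
from h import *
go(.448,.0635,.15,185);go(.6041,-.0666,.15,183.45)"
```

```text
t 3.9 tcp [0.4495 0.0643 0.0417] yaw -175.03 w 0.0403 F [-1.6535 -1.0123  7.6568]
shift [ 0.0021 -0.0008 -0.1083] turn [-0.08 -0.26 -0.03] rows 2.2
t 3.9 tcp [0.4495 0.0643 0.0417] yaw -175.03 w 0.0403 F [-1.6535 -1.0123  7.6568]
shift [-0.1422 -0.1439 -0.1087] turn [-0.08 -0.26  1.52] rows 4.6
```

Call:
jog_arm([
  [[0,0,-0.05,0,0,0,0.03],[0,0,-0.1,0,0,0,0.03],[-0.142,-0.144,-0.108,0,0,1.5,0.03],[-0.142,-0.144,-0.108,0,0,1.5,0.03],[-0.142,-0.144,-0.108,0,0,1.5,0.03],[-0.142,-0.144,-0.108,0,0,1.5,0.03],[-0.142,-0.144,-0.108,0,0,1.5,0.03],[-0.142,-0.144,-0.108,0,0,1.5,0.03]],
])

```text
t: 4.7
eef_pos: [0.6035, -0.0679, 0.1474]
ee_rot: [-3.14, -0.008, -3.084]
force: [-1.6, 0.1, -4.6]
width: 0.04
```

```bash
python3 -c "
from h import *
go(.6041,-.0666,.0460,183.45)
im=optics.grab_frame('scene');crop(im,180,130,480,330,2.6,'s3')"
```

```text
t 4.7 tcp [ 0.6035 -0.0679  0.1474] yaw -176.7 w 0.04 F [-1.5543  0.1066 -4.6385]
shift [-0.0015  0.0014  0.1014] turn [-0.07 -0.44 -0.15] rows 2.0
```

View pics/s3.png

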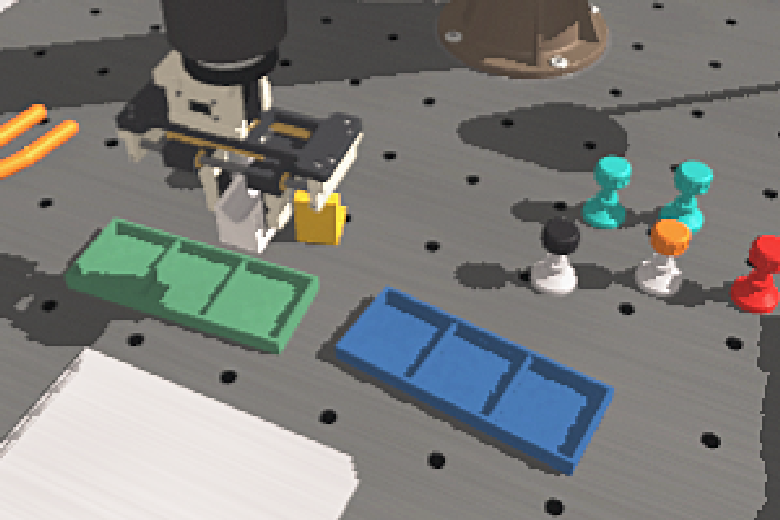

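The V-block is held above the right compartment of the green tray, with no sign of slip. I lower it nearly to the floor, check, then finish.

Call:
jog_arm([
  [[-0.001,0.001,0.04,0,0,0,0.03],[-0.001,0.001,0.075,0,0,0,0.03],[-0.001,0.001,0.09,0,0,0,0.03],[-0.001,0.001,0.09,0,0,0,0.03],[-0.001,0.001,0.09,0,0,0,0.03]],
])

```text
t: 5.25
eef_pos: [0.6028, -0.0655, 0.0582]
ee_rot: [-3.14, -0.008, -3.081]
force: [-0.1, 0.3, -2.7]
width: 0.0395
```

```bash
python3 -c "
from h import *
go(.6041,-.0666,.0460,183.45)"
```

```text
t 5.25 tcp [ 0.6028 -0.0655  0.0582] yaw -176.55 w 0.0395 F [-0.1449  0.3036 -2.6703]
shift [-0.0013 -0.0012  0.0122] turn [-0.08 -0.44  0.  ] rows 0.2
```

Call:
jog_arm([
  [[-0.001,-0.001,0.006,0,-0.4,0,0.03],[-0.001,-0.001,0.0115,0,-0.4,0,0.03],[-0.001,-0.001,0.0115,0,-0.4,0,0.03],[-0.001,-0.001,0.0115,0,-0.4,0,0.03]],
])

```text
t: 5.65
eef_pos: [0.6038, -0.0664, 0.047]
ee_rot: [-3.14, -0.001, -3.081]
force: [-0.2, -0.5, -3.2]
width: 0.0395
```

```bash
python3 -c "
from h import *
go(.6041,-.0666,.0460,183.45)"
```

```text
t 5.65 tcp [ 0.6038 -0.0664  0.047 ] yaw -176.55 w 0.0395 F [-0.2392 -0.4721 -3.1668]
shift [-0.0003 -0.0002  0.001 ] turn [-0.08 -0.04  0.01] rows 0.0
```

Call:
jog_arm([
  [[0,0,0.002,0,0,0,0.03],[0,0,0.002,0,0,0,0.03]],
])

```text
t: 5.85
eef_pos: [0.6043, -0.0665, 0.0458]
ee_rot: [-3.14, 0.001, -3.081]
force: [-1.1, 0.6, 2.0]
width: 0.0398
```

Call:
jog_arm([
  [[0,0,0,0,0,0,0.06],[0,0,0,0,0,0,0.06],[0,0,0,0,0,0,0.06],[0,0,-0.04,0,0,0,0.06],[0,0,-0.08,0,0,0,0.06],[0,0,-0.11,0,0,0,0.07],[0,0,-0.11,0,0,0,0.07]],
])

```text
t: 6.55
eef_pos: [0.6071, -0.0662, 0.161]
ee_rot: [-3.14, 0.009, -3.08]
force: [-0.1, 0.1, -0.2]
width: 0.0685
```

```bash
python3 -c "
from h import *
print(np.array([.490,-.0615]))
go(.490,-.0615,.15,197.4);go(.490,-.0615,.045,197.4)
im=optics.grab_frame('scene');crop(im,180,130,480,330,2.6,'s4')"
```

```text
[ 0.49   -0.0615]
t 6.55 tcp [ 0.6071 -0.0662  0.161 ] yaw -176.48 w 0.0685 F [-0.1173  0.0784 -0.2071]
shift [0.1166 0.0119 0.0099] turn [ -0.15   0.5  -13.88] rows 2.4
t 6.55 tcp [ 0.6071 -0.0662  0.161 ] yaw -176.48 w 0.0685 F [-0.1173  0.0784 -0.2071]
shift [0.1176 0.012  0.1149] turn [ -0.15   0.5  -13.88] rows 3.3
```

View pics/s4.png

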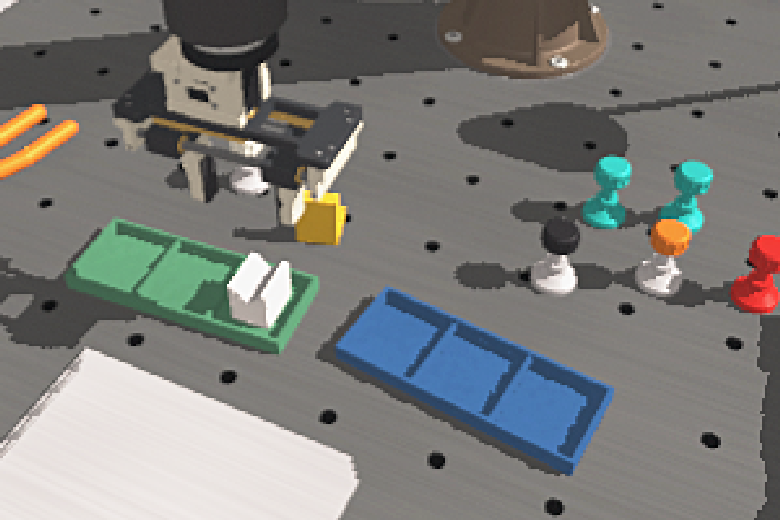

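The V-block stands in the green tray's right compartment (crop 260,290). Next is the yellow angle stop, the only yellow bracket in view.

Call:
jog_arm([
  [[0.117,0.012,0.02,0,0.5,-14,0.07],[0.117,0.012,0.02,0,0.5,-14,0.07],[0.117,0.012,0.02,0,0.5,-14,0.07],[0.117,0.012,0.02,0,0.5,-14,0.07],[0.118,0.012,0.06,0,0.5,-14,0.07],[0.118,0.012,0.09,0,0.5,-14,0.07],[0.118,0.012,0.09,0,0.5,-14,0.07]],
])

```text
t: 7.3
eef_pos: [0.4854, -0.0619, 0.0641]
ee_rot: [-3.141, -0.011, -2.838]
force: [-0.2, 0.7, 0.8]
width: 0.07
```

```bash
python3 -c "
from h import *
go(.490,-.0615,.045,197.4)
im=optics.grab_frame('scene');crop(im,230,130,380,250,5,'s5')"
```

```text
t 7.3 tcp [ 0.4854 -0.0619  0.0641] yaw -162.58 w 0.07 F [-0.1919  0.664   0.78  ]
shift [-0.0047 -0.001   0.0191] turn [-0.03 -0.61  0.02] rows 0.4
```

View pics/s5.png

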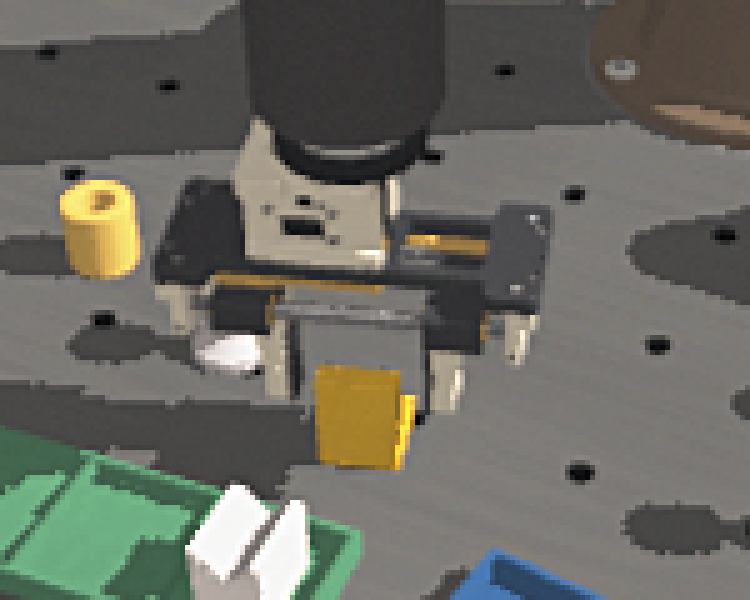

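Call:
jog_arm([
  [[-0.004,-0.001,0.01,0,-0.5,0,0.07],[-0.004,-0.001,0.018,0,-0.5,0,0.07],[-0.004,-0.001,0.018,0,-0.5,0,0.07],[-0.004,-0.001,0.018,0,-0.5,0,0.035],[-0.004,-0.001,0.018,0,-0.5,0,0.035],[-0.004,-0.001,0.018,0,-0.5,0,0.035],[-0.004,-0.001,0.018,0,-0.5,0,0.035],[-0.004,-0.001,0.018,0,-0.5,0,0.035]],
], newtons=40)

```text
t: 8.15
eef_pos: [0.4911, -0.0615, 0.0486]
ee_rot: [-3.14, 0.001, -2.837]
force: [-0.6, 0.5, 4.1]
width: 0.045
```

```bash
python3 -c "
from h import *
b=np.array([.5963,.1508]);y=-.12
for s in(-1,0,1): print(s,b+s*.078*np.array([-np.sin(y),np.cos(y)]))
yw=np.degrees(y)
# stop: grasp 17mm +x of origin
g=b-.078*np.array([-np.sin(y),np.cos(y)])+.017*np.array([np.cos(y),np.sin(y)])
print(g)
go(g[0],g[1],.15,180+yw)"
```

```text
-1 [0.587  0.0734]
0 [0.5963 0.1508]
1 [0.6056 0.2282]
[0.6038 0.0713]
t 8.15 tcp [ 0.4911 -0.0615  0.0486] yaw -162.52 w 0.045 F [-0.5851  0.5063  4.0913]
shift [-0.1476  0.0927 -0.1014] turn [-0.06  0.09 24.35] rows 4.0
```

Call:
jog_arm([
  [[0,0,-0.05,0,0,0,0.035],[0,0,-0.1,0,0,0,0.035],[-0.148,0.093,-0.1,0,0,24.3,0.035],[-0.148,0.093,-0.1,0,0,24.3,0.035],[-0.148,0.093,-0.1,0,0,24.3,0.035],[-0.148,0.093,-0.1,0,0,24.3,0.035],[-0.148,0.093,-0.1,0,0,24.3,0.035],[-0.148,0.093,-0.1,0,0,24.3,0.035]],
])

```text
t: 8.95
eef_pos: [0.6033, 0.072, 0.1472]
ee_rot: [-3.14, -0.001, 3.023]
force: [0.4, -0.5, -4.6]
width: 0.0445
```

```bash
python3 -c "
from h import *
go(.6038,.0713,.053,180-6.9)"
```

```text
t 8.95 tcp [0.6033 0.072  0.1472] yaw 173.22 w 0.0445 F [ 0.4255 -0.5126 -4.6283]
shift [-0.0007 -0.0005  0.0942] turn [-0.1  -0.06  0.12] rows 1.9
```

Call:
jog_arm([
  [[0,0,0.04,0,0,0,0.035],[0,0,0.07,0,0,0,0.035],[0,0,0.085,0,0,0,0.035],[0,0,0.085,0,0,0,0.035],[0,0,0.085,0,0,0,0.035]],
])

```text
t: 9.45
eef_pos: [0.6029, 0.0712, 0.0625]
ee_rot: [-3.139, -0.001, 3.023]
force: [0.4, 0.7, -3.0]
width: 0.0447
```

```bash
python3 -c "
from h import *
go(.6038,.0713,.053,180-6.9)
im=optics.grab_frame('scene');crop(im,270,190,420,310,5,'s6')"
```

```text
t 9.45 tcp [0.6029 0.0712 0.0625] yaw 173.19 w 0.0447 F [ 0.4387  0.7121 -2.9891]
shift [-0.0009  0.0002  0.0095] turn [-0.13 -0.08  0.09] rows 0.2
```

View pics/s6.png

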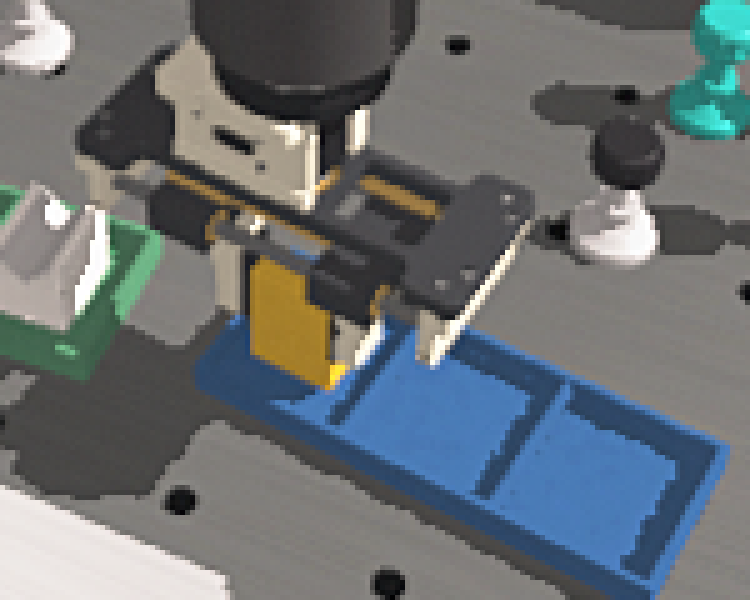

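The stop hangs in the left compartment of the blue tray, clear of its walls. I lower it gently.

Call:
jog_arm([
  [[0,0,0.005,0,0,0,0.035],[0,0,0.009,0,0,0,0.035],[0,0,0.01,0,0,0,0.035],[0,0,0.01,0,0,0,0.035]],
])

```text
t: 9.9
eef_pos: [0.6034, 0.0715, 0.0532]
ee_rot: [-3.14, -0.0, 3.023]
force: [-0.2, -0.3, -3.8]
width: 0.0448
```

Call:
jog_arm([
  [[0,0,0.001,0,0,0,0.035],[0,0,0.001,0,0,0,0.035]],
])

```text
t: 10.1
eef_pos: [0.6037, 0.0716, 0.0527]
ee_rot: [-3.14, 0.0, 3.023]
force: [-0.8, -0.3, -0.5]
width: 0.0446
```

Call:
jog_arm([
  [[0,0,0,0,0,0,0.065],[0,0,0,0,0,0,0.065],[0,0,0,0,0,0,0.065],[0,0,-0.04,0,0,0,0.065],[0,0,-0.08,0,0,0,0.065],[0,0,-0.12,0,0,0,0.07],[0,0,-0.12,0,0,0,0.07]],
])

```text
t: 10.8
eef_pos: [0.607, 0.0726, 0.1792]
ee_rot: [3.139, 0.01, 3.024]
force: [0.4, 0.0, -0.9]
width: 0.0694
```

```bash
python3 -c "
from h import *
print(onz(cam('top'),[(450,194),(455,194),(475,196)],.02))
go(.43,-.24,.15,180)
im=optics.grab_frame('scene');crop(im,270,190,420,310,5,'s7')"
```

```text
[[ 0.4493 -0.4068  0.02  ]
 [ 0.4488 -0.4227  0.02  ]
 [ 0.4407 -0.4859  0.02  ]]
t 10.8 tcp [0.607  0.0726 0.1792] yaw 173.28 w 0.0694 F [ 0.3639  0.0336 -0.8842]
shift [ 0.1395 -0.3313  0.0269] turn [ 0.11  0.59 -6.72] rows 7.2
```

View pics/s7.png

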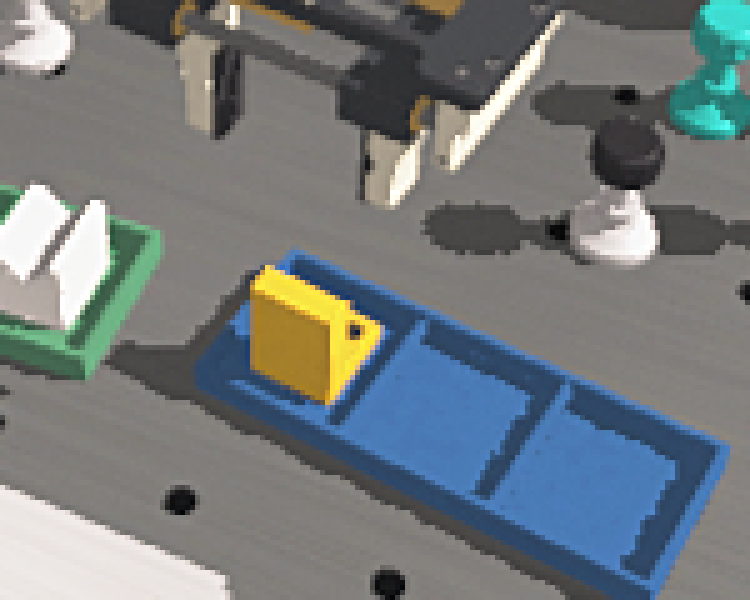

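The stop stands flat in the blue tray's left compartment (crop 310,340). Now the brass tube.

Call:
jog_arm([
  [[0.165,-0.385,0.03,0,0.5,-7,0.07],[0.165,-0.385,0.03,0,0.5,-7,0.07],[0.165,-0.385,0.03,0,0.5,-7,0.07],[0.165,-0.385,0.03,0,0.5,-7,0.07],[0.165,-0.385,0.03,0,0.5,-7,0.07],[0.165,-0.385,0.03,0,0.5,-7,0.07],[0.165,-0.385,0.03,0,0.5,-7,0.07],[0.165,-0.385,0.03,0,0.5,-7,0.07]],
])

```text
t: 11.65
eef_pos: [0.4038, -0.2759, 0.1451]
ee_rot: [3.14, -0.003, -3.137]
force: [1.3, 0.3, -0.0]
width: 0.0698
```

```bash
python3 -c "
from h import *
go(.398,-.2895,.1,180)"
```

```text
t 11.65 tcp [ 0.4038 -0.2759  0.1451] yaw -179.74 w 0.0698 F [ 1.3042  0.2754 -0.0176]
shift [ 0.0058 -0.0136  0.0451] turn [ 0.1  -0.15  0.26] rows 0.9
```

Call:
jog_arm([
  [[0.006,-0.013,0.03,0,0,0,0.075],[0.006,-0.013,0.06,0,0,0,0.075],[0.006,-0.013,0.08,0,0,0,0.075],[0.006,-0.013,0.08,0,0,0,0.075]],
])

```text
t: 12.05
eef_pos: [0.3951, -0.2884, 0.0621]
ee_rot: [3.138, -0.009, -3.138]
force: [-0.8, 0.0, 0.5]
width: 0.075
```

```bash
python3 -c "
from h import *
go(.398,-.2895,.042,180)
im=optics.grab_frame('scene');crop(im,190,120,310,220,6,'s8')
st=arm.get_state();im=optics.grab_frame('wrist');save(im,'w8')"
```

```text
t 12.05 tcp [ 0.3951 -0.2884  0.0621] yaw -179.82 w 0.075 F [-0.7809  0.0337  0.4923]
shift [-0.0031 -0.0012  0.02  ] turn [ 0.21 -0.49  0.18] rows 0.4
```

View pics/s8.png

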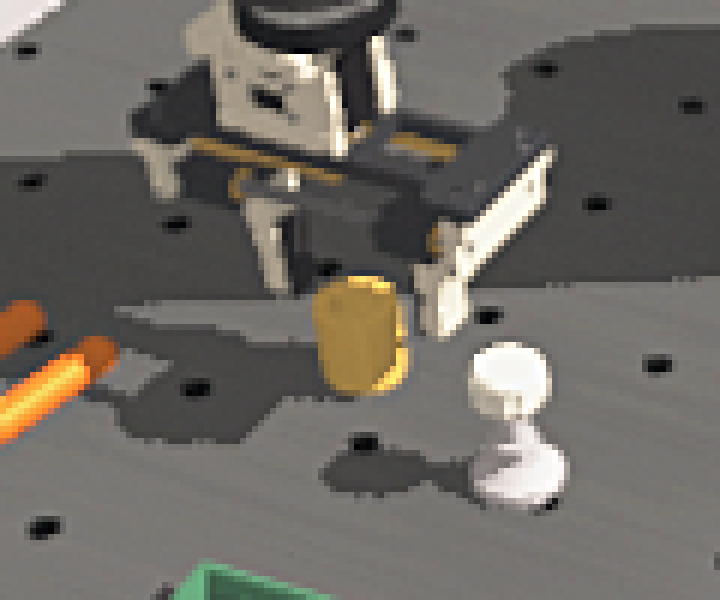

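View pics/w8.png

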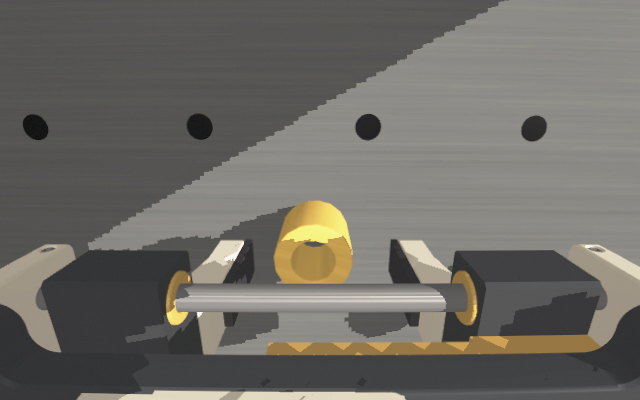

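The tube sits between the fingers (wrist 313,245). I lower and close.

Call:
jog_arm([
  [[-0.003,-0.001,0.012,0,-0.4,0,0.075],[-0.003,-0.001,0.02,0,-0.4,0,0.075],[-0.003,-0.001,0.02,0,-0.4,0,0.035],[-0.003,-0.001,0.02,0,-0.4,0,0.035],[-0.003,-0.001,0.02,0,-0.4,0,0.035],[-0.003,-0.001,0.02,0,-0.4,0,0.035],[-0.003,-0.001,0.02,0,-0.4,0,0.035],[-0.003,-0.001,0.02,0,-0.4,0,0.035]],
], newtons=35)

```text
t: 12.95
eef_pos: [0.4009, -0.29, 0.0454]
ee_rot: [3.14, 0.004, -3.136]
force: [-0.3, -0.2, 4.5]
width: 0.0433
```

```bash
python3 -c "
from h import *
go(.398,-.2895,.15,180);go(.6056,.2282,.15,173.1)"
```

```text
t 12.95 tcp [ 0.4009 -0.29    0.0454] yaw -179.71 w 0.0433 F [-0.3036 -0.166   4.4506]
shift [ 0.0025  0.0007 -0.1046] turn [0.08 0.22 0.29] rows 2.1
t 12.95 tcp [ 0.4009 -0.29    0.0454] yaw -179.71 w 0.0433 F [-0.3036 -0.166   4.4506]
shift [-0.2078  0.5173 -0.1031] turn [0.09 0.22 7.19] rows 11.3
```

Call:
jog_arm([
  [[0,0,-0.05,0,0,0,0.035],[0,0,-0.1,0,0,0,0.035],[-0.104,0.258,-0.105,0,0,3.6,0.035],[-0.104,0.258,-0.105,0,0,3.6,0.035],[-0.104,0.258,-0.105,0,0,3.6,0.035],[-0.208,0.517,-0.105,0,0,7.2,0.035],[-0.208,0.517,-0.105,0,0,7.2,0.035],[-0.208,0.517,-0.105,0,0,7.2,0.035]],
])

```text
t: 13.75
eef_pos: [0.5105, -0.0093, 0.1491]
ee_rot: [3.14, 0.002, 3.021]
force: [1.9, -1.2, -3.5]
width: 0.0434
```

```bash
python3 -c "
from h import *
go(.6056,.2282,.15,173.1)"
```

```text
t 13.75 tcp [ 0.5105 -0.0093  0.1491] yaw 173.07 w 0.0434 F [ 1.8994 -1.2101 -3.4606]
shift [-0.0657  0.2472 -0.0002] turn [ 0.11  0.14 -0.03] rows 5.1
```

Call:
jog_arm([
  [[-0.066,0.247,0,0,0,0,0.035],[-0.066,0.247,0,0,0,0,0.035],[-0.066,0.247,0,0,0,0,0.035],[-0.066,0.247,0,0,0,0,0.035],[-0.066,0.247,0,0,0,0,0.035],[-0.066,0.247,0,0,0,0,0.035],[-0.066,0.247,0,0,0,0,0.035]],
])

```text
t: 14.45
eef_pos: [0.6052, 0.2295, 0.1478]
ee_rot: [3.141, -0.0, 3.022]
force: [-0.6, -0.4, -3.5]
width: 0.0435
```

```bash
python3 -c "
from h import *
go(.6056,.2282,.0495,173.1)"
```

```text
t 14.45 tcp [0.6052 0.2295 0.1478] yaw 173.17 w 0.0435 F [-0.5592 -0.3895 -3.4848]
shift [-0.0006 -0.0013  0.0983] turn [ 0.02 -0.01  0.07] rows 2.0
```

Call:
jog_arm([
  [[0,-0.001,0.04,0,0,0,0.035],[0,-0.001,0.075,0,0,0,0.035],[0,-0.001,0.09,0,0,0,0.035],[0,-0.001,0.093,0,0,0,0.035],[0,-0.001,0.093,0,0,0,0.035]],
])

```text
t: 14.95
eef_pos: [0.6054, 0.2281, 0.0554]
ee_rot: [3.142, 0.0, 3.022]
force: [0.0, -0.2, -2.6]
width: 0.0434
```

```bash
python3 -c "
from h import *
go(.6056,.2282,.0495,173.1)
im=optics.grab_frame('scene');crop(im,290,190,440,310,5,'s9')"
```

```text
t 14.95 tcp [0.6054 0.2281 0.0554] yaw 173.16 w 0.0434 F [ 0.0067 -0.1986 -2.6095]
shift [-0.0002  0.0001  0.0059] turn [0.   0.   0.06] rows 0.1
```

View pics/s9.png

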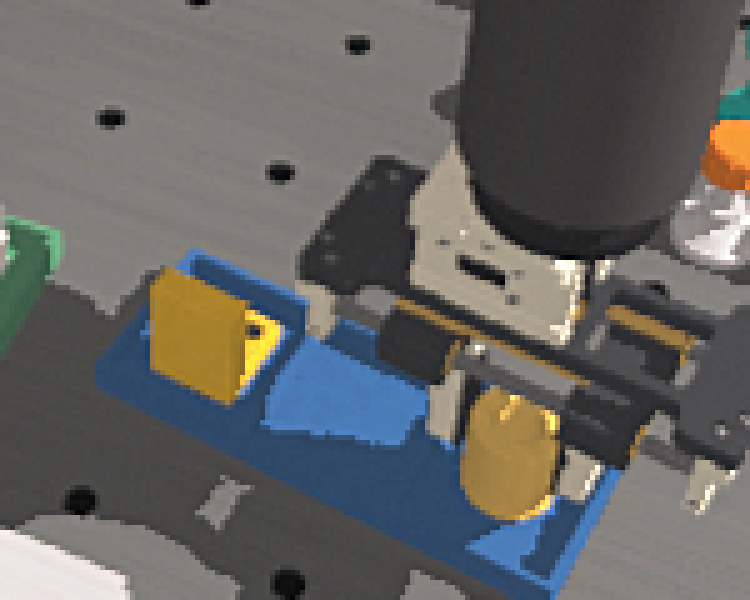

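The tube hangs in the right compartment of the blue tray. I lower the last few millimetres.

Call:
jog_arm([
  [[0,0,0.004,0,0,0,0.035],[0,0,0.006,0,0,0,0.035],[0,0,0.0065,0,0,0,0.035],[0,0,0.0065,0,0,0,0.035]],
])

```text
t: 15.4
eef_pos: [0.6059, 0.2287, 0.0501]
ee_rot: [3.14, 0.002, 3.022]
force: [-0.1, -0.5, -4.5]
width: 0.0434
```

Call:
jog_arm([
  [[0,0,0.001,0,0,0,0.035],[0,0,0.001,0,0,0,0.035]],
])

```text
t: 15.6
eef_pos: [0.606, 0.2288, 0.0495]
ee_rot: [3.14, 0.002, 3.023]
force: [-1.0, 0.1, 0.6]
width: 0.0434
```

Call:
jog_arm([
  [[0,0,0,0,0,0,0.062],[0,0,0,0,0,0,0.062],[0,0,0,0,0,0,0.062],[0,0,-0.04,0,0,0,0.062],[0,0,-0.08,0,0,0,0.062],[0,0,-0.12,0,0,0,0.062],[0,0,-0.12,0,0,0,0.062]],
])

```text
t: 16.3
eef_pos: [0.6089, 0.2302, 0.1765]
ee_rot: [3.134, 0.011, 3.024]
force: [0.7, 0.4, 0.8]
width: 0.0619
```

```bash
python3 -c "
from h import *
print(onz(cam('top'),[(235,248),(259,239)],.06))
go(.44,.28,.17,180)
im=optics.grab_frame('scene');crop(im,290,170,470,310,4,'s10')"
```

```text
[[0.2988 0.2738 0.06  ]
 [0.3245 0.1991 0.06  ]]
t 16.3 tcp [0.6089 0.2302 0.1765] yaw 173.24 w 0.0619 F [0.7017 0.4062 0.8361]
shift [0.1737 0.0295 0.0048] turn [ 0.41  0.65 -6.75] rows 3.5
```

View pics/s10.png

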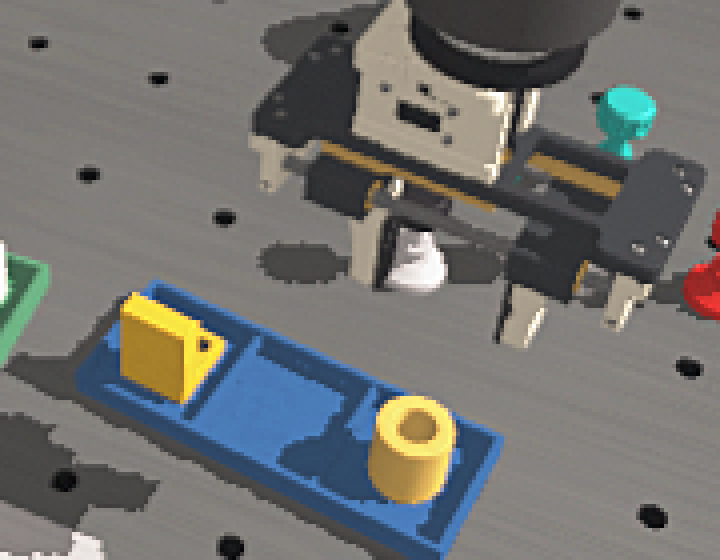

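The tube stands in the right compartment (crop 410,450). Next the orange jack. In wrist view 2 the candidates are the knob at (446,78), orange and fitting the text, and the knob at (545,58), which is red and not meant; the enlarged crop above confirmed this. I move over it and measure again.

Call:
jog_arm([
  [[0.174,0.03,0.005,0,0.6,-6.7,0.062],[0.174,0.03,0.005,0,0.6,-6.7,0.062],[0.174,0.03,0.005,0,0.6,-6.7,0.062],[0.174,0.03,0.005,0,0.6,-6.7,0.062],[0.174,0.03,0.005,0,0.6,-6.7,0.062],[0.174,0.03,0.005,0,0.6,-6.7,0.062]],
])

```text
t: 16.95
eef_pos: [0.4379, 0.2803, 0.1671]
ee_rot: [3.136, -0.002, 3.142]
force: [0.4, 0.3, 0.4]
width: 0.0622
```

```bash
python3 -c "
from h import *
import pickle
s=arm.get_state();im=optics.grab_frame('wrist');save(im,'w3');pickle.dump(s,open('w3.pkl','wb'))
print(s['eef_pos'],s['ee_rot'])
hsv=cv2.cvtColor(im,cv2.COLOR_RGB2HSV);m=cv2.inRange(hsv,np.array([9,180,200]),np.array([22,255,255]))
n,l,st,c=cv2.connectedComponentsWithStats(m)
for i in range(1,n):
  if st[i,4]>150: print(st[i],c[i],onz(cam('wrist',s),[c[i]],.072))
"
```

```text
[0.4379 0.2803 0.1671] [ 3.1358 -0.0024  3.1415]
[ 297  132   47   51 1618] [318.3863 157.4883] [[0.3963 0.2794 0.072 ]]
```

View pics/w3.png

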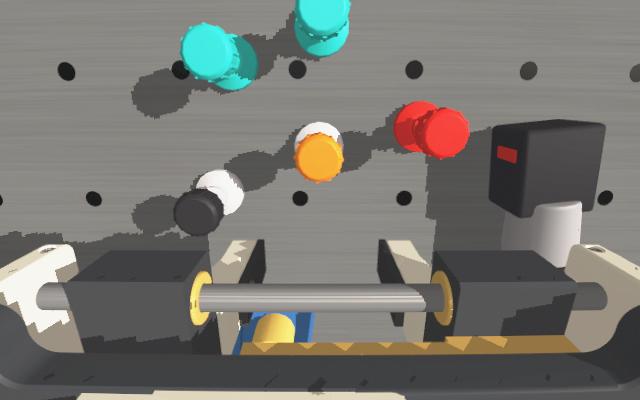

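```bash
python3 -c "
from h import *
go(.3965,.2797,.066,180)"
```

```text
t 17.0 tcp [0.4384 0.2802 0.167 ] yaw 179.94 w 0.062 F [0.3185 0.0376 1.1665]
shift [ 0.0417 -0.0011  0.1011] turn [ 0.33 -0.14 -0.06] rows 2.2
```

Call:
jog_arm([
  [[0.041,0,0.01,0,0,0,0.062],[0.041,0,0.04,0,0,0,0.062],[0.041,0,0.07,0,0,0,0.062],[0.041,0,0.08,0,0,0,0.062],[0.041,0,0.08,0,0,0,0.062]],
])

```text
t: 17.5
eef_pos: [0.3974, 0.2796, 0.0857]
ee_rot: [3.139, -0.004, 3.139]
force: [0.4, 0.8, 0.6]
width: 0.0621
```

```bash
python3 -c "
from h import *
go(.3965,.2797,.065,180)
im=optics.grab_frame('wrist');crop(im,180,150,460,350,2.8,'w4')"
```

```text
t 17.5 tcp [0.3974 0.2796 0.0857] yaw 179.87 w 0.0621 F [0.3894 0.7692 0.5924]
shift [0.0008 0.     0.0207] turn [ 0.14 -0.26 -0.13] rows 0.4
```

View pics/w4.png

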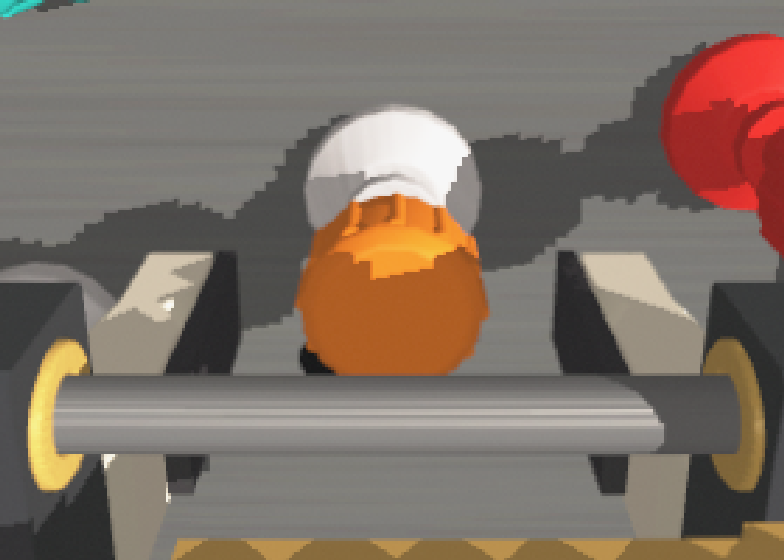

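The orange knob is centred between the fingers (crop 393,300). I lower and grip it.

Call:
jog_arm([
  [[0.001,0,0.012,0,0,0,0.062],[0.001,0,0.021,0,0,0,0.062],[0.001,0,0.021,0,0,0,0.03],[0.001,0,0.021,0,0,0,0.03],[0.001,0,0.021,0,0,0,0.03],[0.001,0,0.021,0,0,0,0.03],[0.001,0,0.021,0,0,0,0.03]],
], newtons=35)

```text
t: 18.25
eef_pos: [0.3969, 0.2806, 0.0662]
ee_rot: [3.137, -0.003, 3.14]
force: [-0.6, -0.7, 1.3]
width: 0.0349
```

```bash
python3 -c "
from h import *
go(.6088,-.1444,.18,183.45)"
```

```text
t 18.25 tcp [0.3969 0.2806 0.0662] yaw 179.9 w 0.0349 F [-0.581  -0.6947  1.2633]
shift [-0.2123 -0.4241 -0.1162] turn [ 0.26 -0.15 -3.55] rows 9.8
```

Call:
jog_arm([
  [[0,0,-0.05,0,0,0,0.03],[0,0,-0.1,0,0,0,0.03],[0,0,-0.116,0,0,0,0.03],[-0.106,-0.212,-0.116,0,0,-1.8,0.03],[-0.106,-0.212,-0.116,0,0,-1.8,0.03],[-0.106,-0.212,-0.116,0,0,-1.8,0.03],[-0.212,-0.424,-0.116,0,0,-3.5,0.03],[-0.212,-0.424,-0.116,0,0,-3.5,0.03]],
])

```text
t: 19.05
eef_pos: [0.509, 0.0545, 0.1811]
ee_rot: [3.137, -0.002, -3.081]
force: [0.9, 0.9, -1.5]
width: 0.0349
```

```bash
python3 -c "
from h import *
go(.6088,-.1444,.18,183.45)"
```

```text
t 19.05 tcp [0.509  0.0545 0.1811] yaw -176.51 w 0.0349 F [ 0.8982  0.9002 -1.5201]
shift [-0.0875 -0.2046 -0.0001] turn [ 0.29 -0.12  0.04] rows 4.5
```

Call:
jog_arm([
  [[-0.088,-0.205,0,0,0,0,0.03],[-0.088,-0.205,0,0,0,0,0.03],[-0.088,-0.205,0,0,0,0,0.03],[-0.088,-0.205,0,0,0,0,0.03],[-0.088,-0.205,0,0,0,0,0.03],[-0.088,-0.205,0,0,0,0,0.03],[-0.088,-0.205,0,0,0,0,0.03]],
])

```text
t: 19.75
eef_pos: [0.6088, -0.1453, 0.179]
ee_rot: [3.136, -0.004, -3.083]
force: [-0.2, 0.4, -1.9]
width: 0.0347
```

```bash
python3 -c "
from h import *
go(.6088,-.1444,.0702,183.45)"
```

```text
t 19.75 tcp [ 0.6088 -0.1453  0.179 ] yaw -176.62 w 0.0347 F [-0.211   0.4458 -1.9327]
shift [-0.0004  0.0003  0.1088] turn [ 0.31 -0.2  -0.07] rows 2.2
```

Call:
jog_arm([
  [[0,0,0.05,0,0,0,0.03],[0,0,0.085,0,0,0,0.03],[0,0,0.1,0,0,0,0.03],[0,0,0.102,0,0,0,0.03],[0,0,0.102,0,0,0,0.03]],
])

```text
t: 20.25
eef_pos: [0.6085, -0.1439, 0.0774]
ee_rot: [3.136, -0.004, -3.081]
force: [0.3, 0.1, -1.1]
width: 0.035
```

```bash
python3 -c "
from h import *
go(.6088,-.1444,.0702,183.45)
im=optics.grab_frame('scene');crop(im,180,170,330,290,5,'s11')"
```

```text
t 20.25 tcp [ 0.6085 -0.1439  0.0774] yaw -176.54 w 0.035 F [ 0.2763  0.1079 -1.1323]
shift [-0.0003 -0.0005  0.0072] turn [ 0.3  -0.21  0.01] rows 0.1
```

View pics/s11.png

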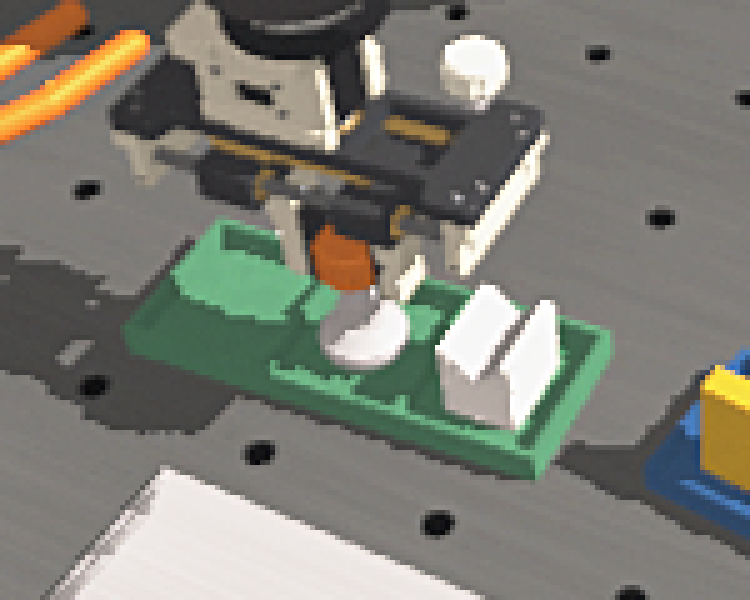

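```bash
python3 -c "
from h import *
c=cam('scene');s=arm.get_state()
x,y=s['eef_pos'][:2];zo=s['eef_pos'][2]-.0662
for z in (0,.007,.061,.072):
  p=proj(c,[[x,y,zo+z]])[0];print(z,p,(p-[180,170])*5)
im=optics.grab_frame('scene');crop(im,225,200,285,250,12,'s12')
"
```

```text
0 [253.0289 237.0271] [365.1445 335.1356]
0.007 [252.6812 235.1599] [363.4058 325.7993]
0.061 [249.8796 220.1091] [349.398  250.5453]
0.072 [249.2818 216.8955] [346.4088 234.4773]
```

View pics/s12.png

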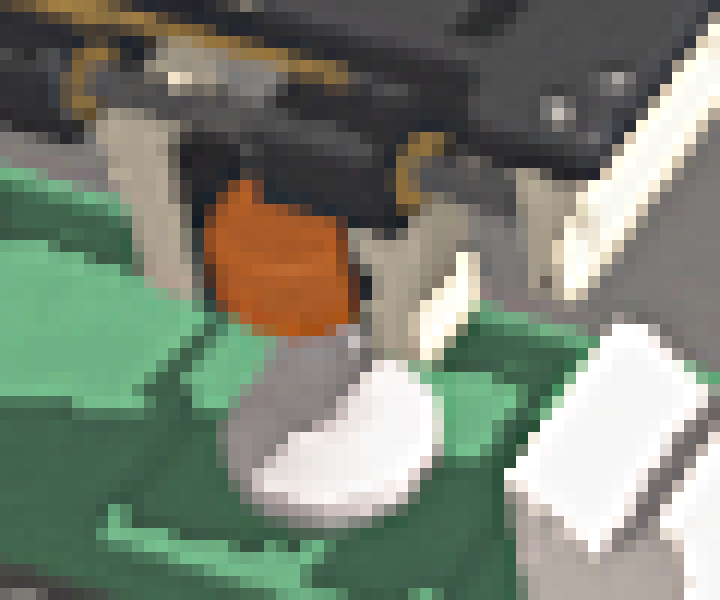

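Call:
jog_arm([
  [[0,0,0.004,0,0,0,0.03],[0,0,0.007,0,0,0,0.03],[0,0,0.0075,0,0,0,0.03],[0,0,0.0075,0,0,0,0.03]],
])

```text
t: 20.75
eef_pos: [0.6093, -0.1443, 0.0712]
ee_rot: [3.136, -0.001, -3.082]
force: [-0.0, 0.8, -2.6]
width: 0.0347
```

Call:
jog_arm([
  [[0,0,0.001,0,0,0,0.03],[0,0,0.001,0,0,0,0.03]],
])

```text
t: 20.95
eef_pos: [0.6094, -0.1443, 0.0703]
ee_rot: [3.136, -0.001, -3.082]
force: [-0.3, 0.0, -0.9]
width: 0.0345
```

Call:
jog_arm([
  [[0,0,0.0015,0,0,0,0.03],[0,0,0.0015,0,0,0,0.03],[0,0,0.0015,0,0,0,0.03]],
])

```text
t: 21.25
eef_pos: [0.6101, -0.1445, 0.0702]
ee_rot: [3.137, 0.001, -3.081]
force: [-2.4, 0.2, 7.3]
width: 0.0346
```

Call:
jog_arm([
  [[0,0,0,0,0,0,0.05],[0,0,0,0,0,0,0.05],[0,0,0,0,0,0,0.05],[0,0,0,0,0,0,0.05],[0,0,-0.04,0,0,0,0.05],[0,0,-0.08,0,0,0,0.05],[0,0,-0.11,0,0,0,0.06],[0,0,-0.11,0,0,0,0.06]],
])

```text
t: 22.05
eef_pos: [0.6126, -0.1453, 0.1853]
ee_rot: [3.138, 0.009, -3.08]
force: [0.3, 1.1, -0.6]
width: 0.0583
```

```bash
python3 -c "
from h import *
go(.48,-.172,.18,180)
im=optics.grab_frame('scene');crop(im,180,170,330,290,5,'s13')"
```

```text
t 22.05 tcp [ 0.6126 -0.1453  0.1853] yaw -176.49 w 0.0583 F [ 0.2991  1.1365 -0.5735]
shift [ 0.134  -0.0186  0.0041] turn [0.22 0.49 3.51] rows 2.7
```

View pics/s13.png

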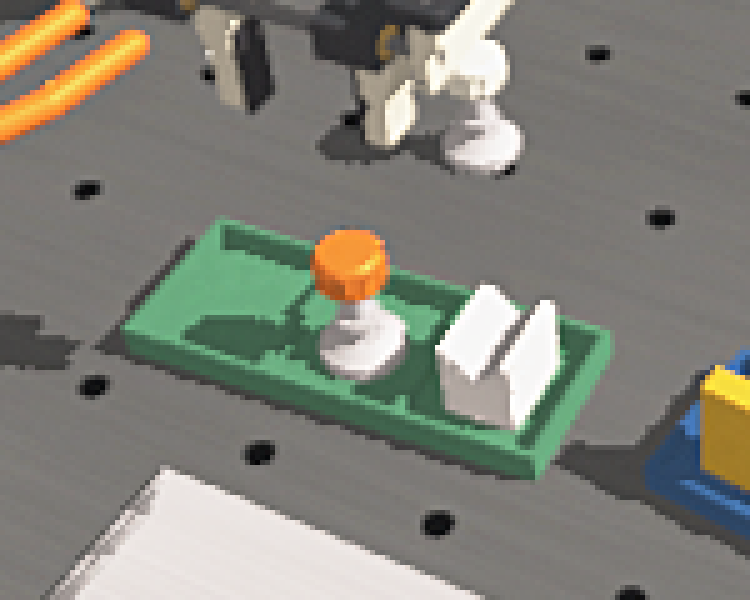

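The orange jack stands upright in the green middle compartment (crop 350,265 to 362,340). Next is the white jack, the only white knob (black, orange, red and turquoise are the others). I move near it and measure.

Call:
jog_arm([
  [[0.134,-0.019,0.01,0,0.4,3.5,0.062],[0.134,-0.019,0.01,0,0.4,3.5,0.062],[0.134,-0.019,0.01,0,0.4,3.5,0.062],[0.134,-0.019,0.01,0,0.4,3.5,0.062],[0.134,-0.019,0.01,0,0.4,3.5,0.062]],
])

```text
t: 22.6
eef_pos: [0.4779, -0.1722, 0.1714]
ee_rot: [3.137, -0.002, 3.141]
force: [0.5, 0.4, -0.0]
width: 0.0621
```

```bash
python3 -c "
from h import *
import pickle
s=arm.get_state();im=optics.grab_frame('wrist');pickle.dump(s,open('w5.pkl','wb'))
print(s['eef_pos'],s['ee_rot']);print(proj(cam('wrist',s),[[.4395,-.172,.072]]))
crop(im,250,90,390,220,5,'w5')"
```

```text
[ 0.4779 -0.1722  0.1714] [ 3.1369 -0.0023  3.1406]
[[319.9942 160.5592]]
```

View pics/w5.png

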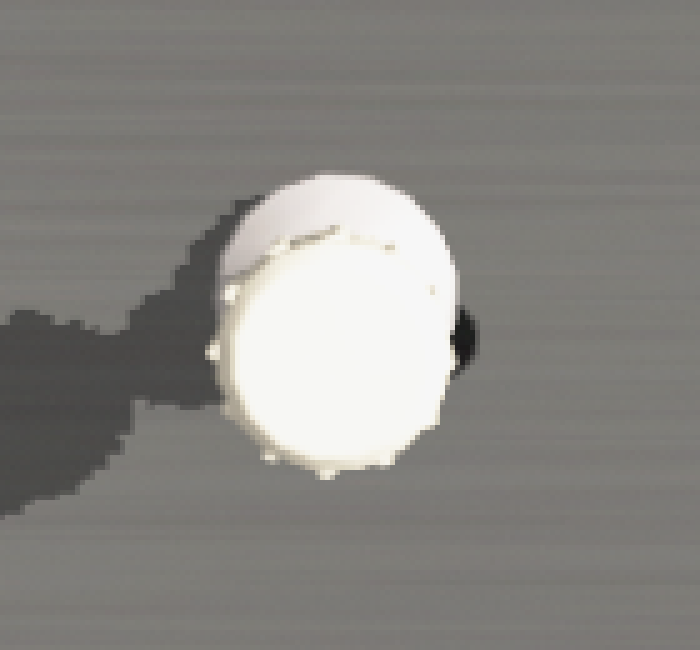

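The white knob's top is centred at wrist pixel (317,160), giving (0.4395, -0.174).

Call:
jog_arm([
  [[0.038,-0.002,0.01,0,0,0,0.062],[0.038,-0.002,0.04,0,0,0,0.062],[0.038,-0.002,0.07,0,0,0,0.062],[0.038,-0.002,0.085,0,0,0,0.062],[0.038,-0.002,0.085,0,0,0,0.062]],
])

```text
t: 23.15
eef_pos: [0.4398, -0.1734, 0.0841]
ee_rot: [3.137, -0.007, 3.141]
force: [0.1, -0.1, 0.1]
width: 0.0619
```

```bash
python3 -c "
from h import *
go(.4395,-.174,.065,180)
im=optics.grab_frame('wrist');crop(im,180,150,460,350,2.8,'w6')"
```

```text
t 23.15 tcp [ 0.4398 -0.1734  0.0841] yaw 179.97 w 0.0619 F [ 0.1017 -0.1276  0.0872]
shift [ 0.0002 -0.0007  0.0191] turn [ 0.27 -0.41 -0.03] rows 0.4
```

View pics/w6.png

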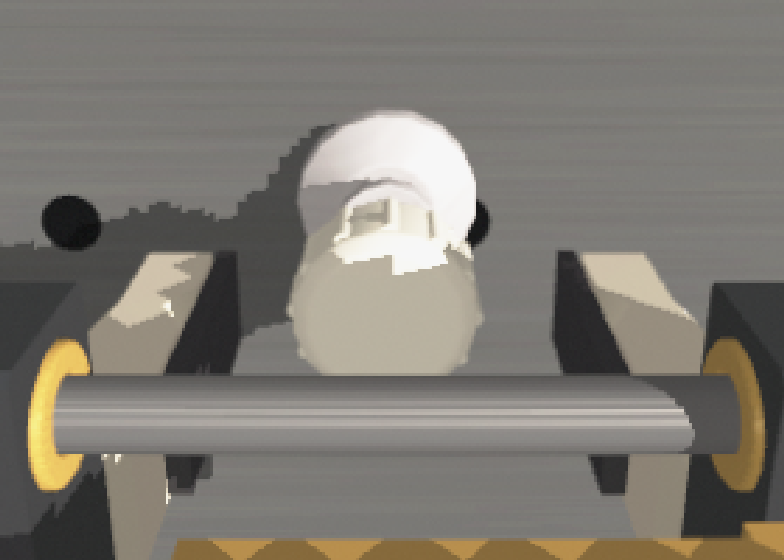

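The white knob lies centred between the fingers (crop 385,300).

Call:
jog_arm([
  [[0,-0.002,0.012,0,-0.3,0,0.062],[0,-0.002,0.019,0,-0.3,0,0.062],[0,-0.002,0.019,0,-0.3,0,0.03],[0,-0.002,0.019,0,-0.3,0,0.03],[0,-0.002,0.019,0,-0.3,0,0.03],[0,-0.002,0.019,0,-0.3,0,0.03],[0,-0.002,0.019,0,-0.3,0,0.03]],
], newtons=35)

```text
t: 23.9
eef_pos: [0.4411, -0.1755, 0.067]
ee_rot: [3.137, 0.001, -3.142]
force: [0.1, -0.9, 2.4]
width: 0.0346
```

```bash
python3 -c "
from h import *
go(.5963,.1508,.185,173.1)"
```

```text
t 23.9 tcp [ 0.4411 -0.1755  0.067 ] yaw -180.0 w 0.0346 F [ 0.0826 -0.924   2.3983]
shift [-0.1554  0.3268 -0.1165] turn [0.24 0.05 6.9 ] rows 7.6
```

Call:
jog_arm([
  [[0,0,-0.05,0,0,0,0.03],[0,0,-0.1,0,0,0,0.03],[0,0,-0.118,0,0,0,0.03],[-0.155,0.327,-0.118,0,0,6.9,0.03],[-0.155,0.327,-0.118,0,0,6.9,0.03],[-0.155,0.327,-0.118,0,0,6.9,0.03],[-0.155,0.327,-0.118,0,0,6.9,0.03],[-0.155,0.327,-0.118,0,0,6.9,0.03]],
])

```text
t: 24.7
eef_pos: [0.548, 0.0518, 0.1859]
ee_rot: [3.137, 0.0, 3.021]
force: [1.0, -0.9, -1.8]
width: 0.0346
```

```bash
python3 -c "
from h import *
go(.5963,.1508,.185,173.1)"
```

```text
t 24.7 tcp [0.548  0.0518 0.1859] yaw 173.1 w 0.0346 F [ 1.0013 -0.9391 -1.7986]
shift [-0.0361  0.1041  0.0014] turn [ 0.25  0.01 -0.  ] rows 2.2
```

Call:
jog_arm([
  [[-0.036,0.104,0.001,0,0,0,0.03],[-0.036,0.104,0.001,0,0,0,0.03],[-0.036,0.104,0.001,0,0,0,0.03],[-0.036,0.104,0.001,0,0,0,0.03],[-0.036,0.104,0.001,0,0,0,0.03]],
])

```text
t: 25.2
eef_pos: [0.5954, 0.1504, 0.1845]
ee_rot: [3.138, -0.002, 3.021]
force: [0.1, -0.4, -2.0]
width: 0.0347
```

```bash
python3 -c "
from h import *
go(.5963,.1508,.071,173.1)"
```

```text
t 25.2 tcp [0.5954 0.1504 0.1845] yaw 173.11 w 0.0347 F [ 0.0938 -0.3691 -1.9815]
shift [-0.0011  0.0001  0.1135] turn [ 0.2  -0.09  0.01] rows 2.3
```

Call:
jog_arm([
  [[-0.001,0,0.05,0,0,0,0.03],[-0.001,0,0.09,0,0,0,0.03],[-0.001,0,0.105,0,0,0,0.03],[-0.001,0,0.106,0,0,0,0.03],[-0.001,0,0.106,0,0,0,0.03]],
])

```text
t: 25.7
eef_pos: [0.5964, 0.1498, 0.0793]
ee_rot: [3.138, -0.001, 3.021]
force: [-0.2, 0.4, -2.2]
width: 0.0349
```

```bash
python3 -c "
from h import *
go(.5963,.1508,.071,173.1)
im=optics.grab_frame('scene');crop(im,290,190,440,310,5,'s14')"
```

```text
t 25.7 tcp [0.5964 0.1498 0.0793] yaw 173.07 w 0.0349 F [-0.197   0.3744 -2.2265]
shift [0.0002 0.001  0.0083] turn [ 0.19 -0.07 -0.03] rows 0.2
```

View pics/s14.png

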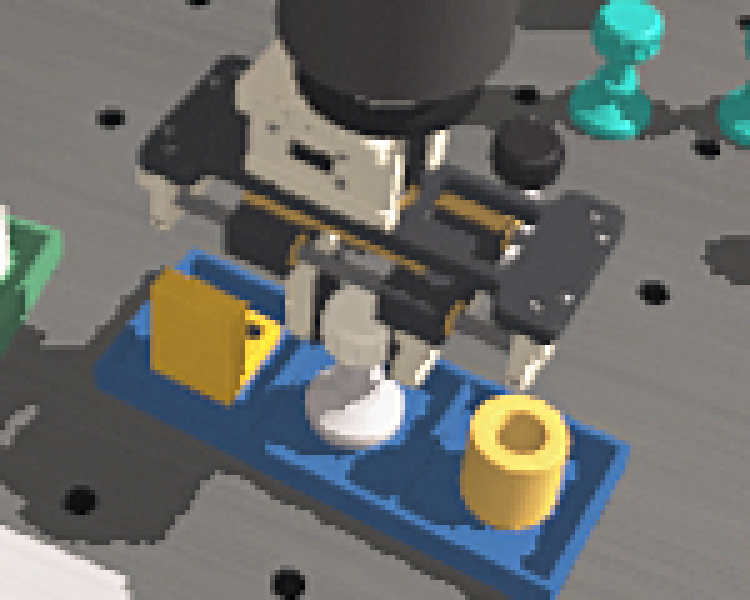

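The white jack hangs upright over the blue middle compartment (355,410). I lower it onto the floor.

Call:
jog_arm([
  [[0,0.001,0.005,0,0,0,0.03],[0,0.001,0.008,0,0,0,0.03],[0,0.001,0.0085,0,0,0,0.03],[0,0.001,0.0085,0,0,0,0.03]],
])

```text
t: 26.15
eef_pos: [0.5971, 0.1514, 0.0717]
ee_rot: [3.137, 0.0, 3.021]
force: [0.6, 0.5, -3.1]
width: 0.0348
```

Call:
jog_arm([
  [[0,0,0.0015,0,0,0,0.03],[0,0,0.0015,0,0,0,0.03]],
])

```text
t: 26.35
eef_pos: [0.5974, 0.1515, 0.0711]
ee_rot: [3.137, 0.001, 3.021]
force: [-1.8, -0.8, 4.2]
width: 0.0345
```

Call:
jog_arm([
  [[0,0,0,0,0,0,0.048],[0,0,0,0,0,0,0.048],[0,0,0,0,0,0,0.048],[0,0,0,0,0,0,0.048],[0,0,-0.04,0,0,0,0.048],[0,0,-0.08,0,0,0,0.048],[0,0,-0.13,0,0,0,0.048],[0,0,-0.15,0,0,0,0.048]],
])

```text
t: 27.15
eef_pos: [0.599, 0.1513, 0.2264]
ee_rot: [3.134, 0.007, 3.022]
force: [0.7, 0.5, 0.4]
width: 0.048
```

Call:
jog_arm([
  [[0.1,-0.15,-0.05,0,0,0,0.06],[0.1,-0.15,-0.05,0,0,0,0.06],[0.1,-0.15,-0.05,0,0,0,0.06],[0.1,-0.15,-0.05,0,0,0,0.06],[0.1,-0.15,-0.05,0,0,0,0.06],[0.1,-0.15,-0.05,0,0,0,0.06]],
])

```text
t: 27.75
eef_pos: [0.4813, 0.0136, 0.2754]
ee_rot: [3.133, 0.009, 3.021]
force: [0.1, -0.1, -0.5]
width: 0.0598
```

```bash
python3 -c "
from h import *
im=optics.grab_frame('scene');save(im,'sE');crop(im,190,190,430,320,3.3,'sF')
im=optics.grab_frame('top');crop(im,220,100,440,240,3.5,'tF');save(im,'tE')
s=arm.get_state();print(s['t'],s['eef_pos'])"
```

```text
27.85 [0.4818 0.0144 0.2743]
```

View pics/sF.png

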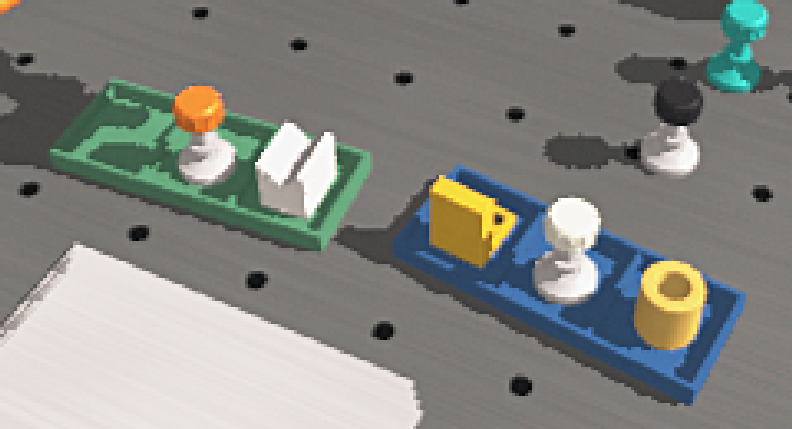

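View pics/tF.png

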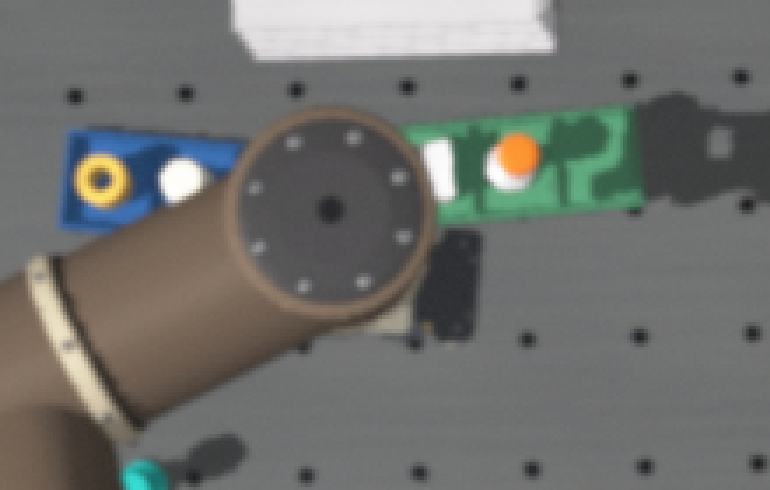

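View pics/sE.png

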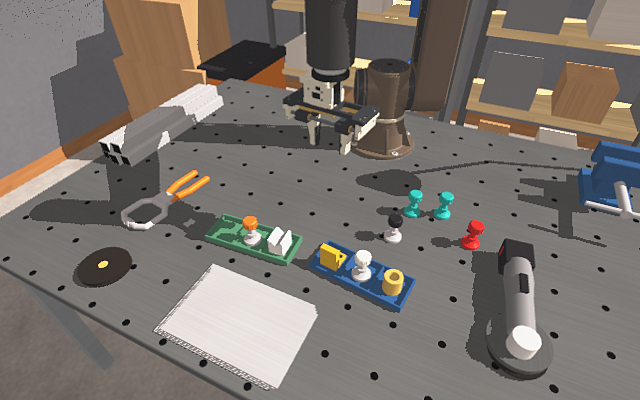

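All five parts stand in their compartments, and the black jack, grinder and clamp look unmoved. I check the jack uprightness and heights numerically before handing in.

```bash
python3 - <<'E'
from h import *
from scipy.optimize import least_squares
S=cv2.cvtColor(cv2.imread('pics/sE.png'),cv2.COLOR_BGR2RGB);T=cv2.cvtColor(cv2.imread('pics/tE.png'),cv2.COLOR_BGR2RGB)
cs,ct=cam('scene'),cam('top')
def cen(im,lo,hi,b):
    x0,y0,x1,y1=b;m=cv2.inRange(cv2.cvtColor(im[y0:y1,x0:x1],cv2.COLOR_RGB2HSV),np.array(lo),np.array(hi));M=cv2.moments(m,True);return np.array([M['m10']/M['m00']+x0,M['m01']/M['m00']+y0])
a=cen(S,[5,170,120],[20,255,255],(235,205,270,245));b=cen(T,[5,170,120],[20,255,255],(350,130,380,155))
print("orange knob",a,b,*tri(cs,a,ct,b)," expected xy .609,-.1444; expected px",proj(cs,[[.609,-.1444,.066]]),proj(ct,[[.609,-.1444,.072]]))
print("orig black scene diff", end=' ')
O=cv2.cvtColor(cv2.imread('pics/scene0.png'),cv2.COLOR_BGR2RGB)
for n,bx in {"black":(383,210,406,243),"grinder":(485,235,555,380),"clamp":(115,165,212,235)}.items():
    x0,y0,x1,y1=bx;g=lambda i:cv2.Canny(cv2.cvtColor(i[y0:y1,x0:x1],cv2.COLOR_RGB2GRAY),60,150).astype(np.float32)
    print(n,cv2.phaseCorrelate(g(O),g(S)))
crop(S,230,205,310,260,9,'jo');crop(S,310,235,420,310,7,'jw')
E
```

```text
orange knob [249.2156 222.5569] [368.1585 143.5732] [ 0.6108 -0.1465  0.0651] 0.00044315676372627205  expected xy .609,-.1444; expected px [[250.1888 222.0817]] [[367.6727 143.8118]]
orig black scene diff black ((0.0511382797155715, 0.2959052986330235), 0.8032875850244805)
grinder ((-0.011321780753974053, 0.006648910606557479), 0.8937174649591799)
clamp ((-0.1307158096492529, 0.19110884352412683), 0.5253848547405667)
```

View pics/jo.png

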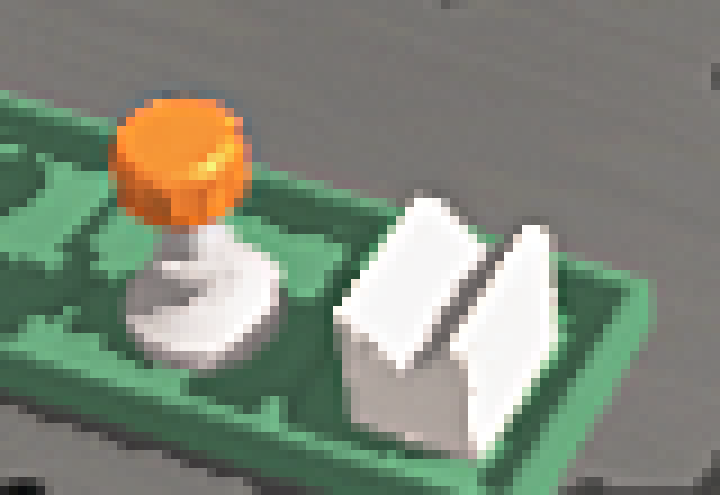

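View pics/jw.png

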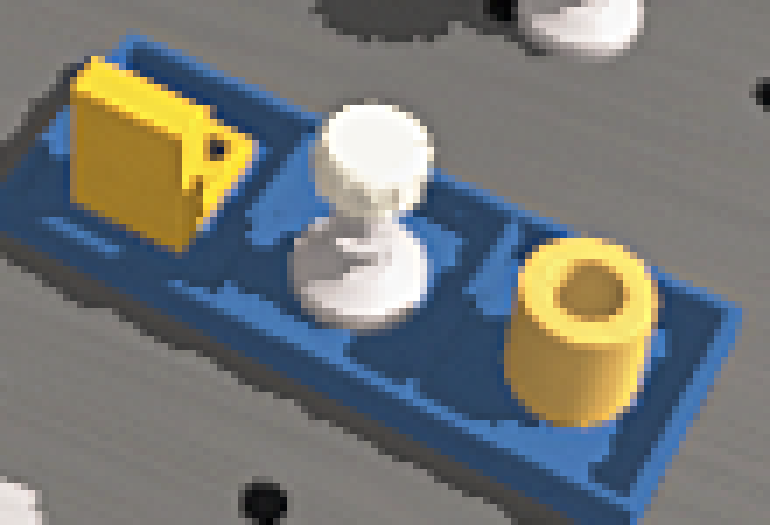

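```bash
python3 -c "
from h import *
print(arm.get_state()['qd']);print(arm.job_done())"
```

```text
[ 0.0082  0.0188  0.0031  0.0005 -0.0024  0.0009]
the job is handed in; nothing more can be done
None
```

Both kits are made up, and I handed the job in at about 28 s of the 120 s.

- **Green tray:** the V-block is in the +y outer compartment and the orange jack is in the middle one.
- **Blue tray:** the angle stop is in the -y outer compartment, the white jack in the middle and the brass spacer in the +y outer compartment.

**Last checks:**
- The final scene picture shows all five parts upright and flat in their compartments. The gripper was open and clear of everything at z ≈ 0.27 m.
- Two views put the orange knob at (0.611, -0.147, 0.065), within about 3 mm of plan, at the right height for a jack standing on the tray floor.
- The spare jack, grinder and clamp shifted by 0.3 pixels or less between the first and last scene pictures.

**Disagreements and limits:**
- While held, the orange jack's knob sat about 1.5 pixels off the expected line. It stood straight after release.
- The white knob's height from one pair of views (wrist and top) was unusable at 0.117 m. I used the scene and top pair plus a closer wrist view instead.
- The arm hid most of the blue tray's left part in the last top view, so I judged the stop from the scene camera only. I also checked the white jack, spacer and V-block by eye, without measuring them again.

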